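Charge the movement-case feeder on a watchmaker's bench

ROBOT

A 7-joint arm with a two-finger parallel gripper is mounted at the origin on the work surface. World frame = base frame: x ahead of the robot, y to its left, z up, the work surface at z = 0. Lengths are in m, angles in rad, forces in N, time in s.
With the tool pointing down it reaches from about 0.4 to 0.875 m from the base axis. Payload 4.4 kg.
Tool frame: the origin (TCP) lies midway between the tips of the shut fingers; the grasp point (between the pads) lies 19 mm behind it (manip.pinch_z is the distance from the TCP to the grasp point, in m); x points along the fingers, z is the direction in which the jaws open and shut, and the axes are right-handed (so a half turn about x gives the same grasp; the last joint's range is limited). The gripper opens to 85 mm and grips with 20 to 120 N. Pads are 22 mm wide; open, the fingers measure 114 mm over their backs; the gripper's body (76 mm by 85 mm) begins 54 mm behind the grasp point. The pads swing forward as they close: fully open they stand 13 mm farther back than shut.
Start: joints at [1.143, 0.628, 0.038, 1.517, -0.027, 0.996, -0.02], TCP at [0.23, -0.608, 0.203] pointing down, gripper open.
Joint ranges: [-3.06, 3.06], [-0.37, 2.12], [-1.25, 1.32], [0.18, 2.47], [-1.1, 4.24], [0.23, 1.98], [-2.94, 2.94]. Speed limits (rad/s): [2.57, 2.57, 3.14, 3.14, 3.14, 3.14, 3.14].

INTERFACE

Orientations are given as a unit quaternion [w, x, y, z].
In Python, from plant import manip, effector, optics, job_done gives the robot as it stands. Calls block until the motion is done:
- manip.goto(position, orientation): joint-space move of the TCP to a pose.
- manip.servo_line(position, v=0.15, frame=None, f_stop=None): straight line of the TCP; frame=None keeps the orientation; v is the mean speed in m/s. With f_stop (N) it stops when the force on the tool has changed by that much, and returns True; else False.
- manip.set_joints(angles): joint-space move.
- effector.set_gripper(opening, effort=None): opening from 0.0 (shut) to 1.0 (fully open); effort is the grip in N (None keeps the last); returns when the fingers have stopped.
- manip.wait(seconds).
- manip.ik(position, orientation): joint angles nearest the present ones, or None.
- manip.get_state(): the state.
- optics.capture(name): name is "scene" or "top" or "wrist"; returns a dict with "pixels" (384x512x3 uint8, red, green, blue), "depth" (384x512 float32, m along the optical axis (not along the pixel's ray), 0 where there is no reading), "fx", "fy", "cx", "cy" (pixels), "k1" (the pictures are not rectified: a ray, as slopes to the right and down, at radius r is drawn at 1 + k1 r^2 times it, then the intrinsics apply), "R" (3x3) and "t" (3): a world point X has camera coordinates R X + t; the wrist camera has in their place "tool_from_camera" (4x4, takes a point from camera to tool coordinates, whose origin is the TCP and whose axes are the tool frame's). Camera axes: x right, y down, z forward; pixel columns grow to the right and rows downward; lengths in m; the calibration is good to about 2 mm. A picture is of the moment at which its call begins: read the wrist's pose just before it.
A pose or a line that the arm cannot do raises manip.PlanningError and nothing moves.
- job_done(): hands the job in, once; it reports no verdict.
The state is a dict: "time_s": time; "q": joint angles; "dq": joint speeds; "joint_torque": joint torques, N m; "position": TCP position; "orientation": TCP orientation; "force": force on the tool from outside, world axes, zero at the start; "ft_torque": the same for the moment, N m; "opening": opening from 0.0 (shut) to 1.0 (fully open).
Only numpy, scipy, OpenCV 4.12 (cv2) and the standard library are available. Lean on these libraries where they do the work, as an engineer would, in place of code of your own. Each camera call takes 0.05 s, during which the arm holds its last target.

TASK

Get the case feeder ready: squeeze the sprung stop bar and let it spring into the two recesses at the low end of the chute, shut the orange gate, and put every white movement case lying on the bench into the hopper. Then draw the gate right out to its end stop so that the cases slide down to the bar, and push the gate fully shut again, leaving the bar in place and the other bench things alone.

Things in the scene. Friction and masses are not known exactly. Their poses are not given: they have to be found in the camera images.
- feeder: Inclined chute, fixed to the bench. Origin: bench level under the gate. +x points across the chute (away from the robot), +y uphill, z up. Slick steel floor, 68 mm wide between grey side walls; floor height above the bench = 96 mm + 0.2875 * y (y in this frame; slope 0.28 rad). A case let go over it, its 60 mm length across the chute, slides down by itself; each takes 38 mm of the slope.
- gate_line (a point): Middle of the chute floor under the gate blade (y = 0 in the feeder frame). Uphill of it lies the hopper, downhill the outfeed; four cases in a row fit in either.
- hopper_in (a point): Point on the hopper floor, 150 mm uphill of the gate on the centre line: where cases are put in. The hopper ends in a white wall at about y = +190 mm. Its side walls rise 16 mm square to the floor, then white sides flare outwards at 45 degrees to 60 mm either side of the centre line, about 42 mm over the floor.
- outfeed_in (a point): Point on the outfeed floor, 90 mm downhill of the gate on the centre line. Outfeed side walls are 26 mm high; it ends, open, at the cheeks.
- cheeks (a point): Middle between the tops of the two blue cheeks at the low end (y = -195 mm). Cheeks are 40 mm long in y, inner faces 76 mm apart, tops 76 mm above the bench; each has in its inner face a blind recess 16 x 16 mm, 7 mm deep, closed above, for the tips of the stop bar.
- recess_near (a point): Centre of the bottom of the recess in the cheek nearer the robot, 58 mm above the bench; the two recess bottoms are 90 mm apart along feeder x.
- recess_far (a point): Centre of the bottom of the recess in the far cheek, 58 mm above the bench.
- gate (a joint): Orange upright gate blade across the chute. 0 = shut; grows as it is drawn out along the feeder's -x (towards the robot); rigid end stop at 0.078 m. About 2.5 N of friction, stays where it is left. Starts partly drawn.
- gate_grip (a point): Centre of the top of the gate's black upright grip post (12 mm along feeder x, 30 mm along y, 66 mm tall, top 150 mm above the bench), 105 mm on the robot's side of the blade's middle; it moves with the gate. The upper 40 mm are free all round; with the gate shut the flared hopper side comes within 40 mm of it.
- stopbar: Sprung stop bar, loose, about 120 g, standing on its black foot (30 mm wide, x -32 to +16 mm). Origin: underside of the foot, x along the bar, z up. Brass tips 10 mm thick, axis 12 mm above the underside, at x = -47 and +47 mm when free (94 mm long). It fits the recesses either way round, where it opens to 90 mm.
- tabs (a point): Midway between the tops of the bar's two red upright tabs when free, 60 mm above its underside. Tabs 6 mm thick, 24 mm wide in y, outer faces at x = -32 and +32 mm, each 15 mm inside its tip. Squeezed together, tabs and tips both come closer by up to 26 mm (tips then 68 mm apart, tab faces 38 mm); only the +x end moves in the bar's frame. 4 N to start, 13 N fully in.
- tip_a (a point): Centre of the end face of the fixed brass tip (-x end of the bar).
- tip_b (a point): Centre of the end face of the sprung brass tip (+x end of the bar).
- plunger (a joint): How far the bar is compressed: 0 free, 0.026 m fully squeezed, about 0.004 when seated in the recesses.
- case1: White closed movement case with a black band and a teal window on top, 60 (x) x 38 (y) x 40 (z) mm, 55 to 120 g, loose. Origin: centre of its underside. May be absent: three or all of the four are on the bench.
- case2: White closed movement case with a black band and a teal window on top, 60 (x) x 38 (y) x 40 (z) mm, 55 to 120 g, loose. Origin: centre of its underside. May be absent: three or all of the four are on the bench.
- case3: White closed movement case with a black band and a teal window on top, 60 (x) x 38 (y) x 40 (z) mm, 55 to 120 g, loose. Origin: centre of its underside. May be absent: three or all of the four are on the bench.
- case4: White closed movement case with a black band and a teal window on top, 60 (x) x 38 (y) x 40 (z) mm, 55 to 120 g, loose. Origin: centre of its underside. May be absent: three or all of the four are on the bench.
- loupe1: Black eye loupe, 42 mm wide, 40 mm tall, to be left alone. Origin: underside.
- loupe2: Second black eye loupe, the same.
- tweezers: Steel tweezers lying flat, 130 mm, to be left alone.
- oilcup: White bowl, 50 mm wide, 30 mm tall, to be left alone.

How it is judged:
On the way, in this order (a step that is already met when the one before it is completed fails the run):
1. bar sprung into both recesses, gate shut, every case in the hopper (((distance between tip_a and recess_near below 0.006 m and distance between tip_b and recess_far below 0.006 m) or (distance between tip_a and recess_far below 0.006 m and distance between tip_b and recess_near below 0.006 m)) and value of joint gate below 0.004 m and x of case1 in the frame of feeder between -0.03 and 0.03 m and y of case1 in the frame of feeder between 0.005 and 0.19 m and z of case1 in the frame of feeder between 0.03 and 0.16 m and angle between each of case1, case2, case3, case4's own z axis and vertical below 0.5 rad and x of case2 in the frame of feeder between -0.03 and 0.03 m and y of case2 in the frame of feeder between 0.005 and 0.19 m and z of case2 in the frame of feeder between 0.03 and 0.16 m and x of case3 in the frame of feeder between -0.03 and 0.03 m and y of case3 in the frame of feeder between 0.005 and 0.19 m and z of case3 in the frame of feeder between 0.03 and 0.16 m and x of case4 in the frame of feeder between -0.03 and 0.03 m and y of case4 in the frame of feeder between 0.005 and 0.19 m and z of case4 in the frame of feeder between 0.03 and 0.16 m), for 0.2 s.
2. gate drawn out to its end stop (value of joint gate above 0.075 m), for 0.1 s.
At the end, for the whole second after the job is handed in: The gate is shut (under 4 mm), both tips of the bar are within 6 mm of the bottoms of the two recesses, and every case present rests in the outfeed between bar and gate, upright (within 0.5 rad) and still (((distance between tip_a and recess_near below 0.006 m and distance between tip_b and recess_far below 0.006 m) or (distance between tip_a and recess_far below 0.006 m and distance between tip_b and recess_near below 0.006 m)) and value of joint gate below 0.004 m and x of case1 in the frame of feeder between -0.03 and 0.03 m and y of case1 in the frame of feeder between -0.19 and -0.01 m and z of case1 in the frame of feeder between 0.03 and 0.16 m and angle between each of case1, case2, case3, case4's own z axis and vertical below 0.5 rad and linear speed of each of case1, case2, case3, case4 below 0.02 m/s and x of case2 in the frame of feeder between -0.03 and 0.03 m and y of case2 in the frame of feeder between -0.19 and -0.01 m and z of case2 in the frame of feeder between 0.03 and 0.16 m and x of case3 in the frame of feeder between -0.03 and 0.03 m and y of case3 in the frame of feeder between -0.19 and -0.01 m and z of case3 in the frame of feeder between 0.03 and 0.16 m and x of case4 in the frame of feeder between -0.03 and 0.03 m and y of case4 in the frame of feeder between -0.19 and -0.01 m and z of case4 in the frame of feeder between 0.03 and 0.16 m); the robot touches nothing.
It fails at once if another bench thing is pushed more than 30 mm (distance of any of loupe1, loupe2, tweezers, oilcup from where it was at the start of the episode above 0.03 m).
Of case1, case2, case3, case4 only 3 to 4 are there at a start; the rules pass over those that are not, and their reading is None.
At some moment in a run one of case1, case2, case3, case4 may be knocked a few centimetres aside while the robot is not near it.
It also fails if it takes over 184 s, if anything falls off the work surface, if the arm or the gripper's body presses on something with over 40 N, if the wrist force passes 120 N, or if a joint passes its speed limit or range.

## Working session

There is one attempt and no reset: what is moved stays moved. The work goes in short steps, each a Python script; the robot and the scene stay as the last script left them, time stands still between calls to the robot, and variables do not carry over. Pictures are saved under pics/ and viewed, and the job is handed in when it is done.

```bash
ls; mkdir -p pics; cat > h.py <<'E'
import numpy as np, cv2
from plant import manip, effector, optics, job_done
def save(name,cam):
    c=optics.capture(cam); cv2.imwrite(f'pics/{name}.png',c['pixels'][:,:,::-1]); np.savez(f'pics/{name}.npz',**c); return c
def und(c,u,v):
    p=np.stack([(np.asarray(u,float)-c['cx'])/c['fx'],(np.asarray(v,float)-c['cy'])/c['fy']],-1)
    q=p.copy()
    for _ in range(20): q=p/(1+c['k1']*(q**2).sum(-1,keepdims=True))
    return q
def pose(c):
    return c['R'].T, -c['R'].T@c['t']
def ray(c,u,v,z):
    q=und(c,u,v); Rw,o=pose(c); d=np.concatenate([q,np.ones(q.shape[:-1]+(1,))],-1)@Rw.T
    s=(z-o[2])/d[...,2:3]; return o+s*d
def cloud(c):
    H,W=c['depth'].shape; uu,vv=np.meshgrid(np.arange(W),np.arange(H)); q=und(c,uu,vv)
    Z=c['depth'][...,None]; P=np.concatenate([q*Z,Z],-1); Rw,o=pose(c); P=P@Rw.T+o
    P[c['depth']==0]=np.nan; return P
E
python3 - <<'E'
from h import *
for n in ['scene','top','wrist']:
    c=save(n+'0',n); print(n,{k:(v if np.size(v)<17 else v.shape) for k,v in c.items()})
print(manip.get_state())
E
```

```text
pics
scene {'pixels': (384, 512, 3), 'depth': (384, 512), 'fx': 445.08045883832636, 'fy': 445.08045883832636, 'cx': 256.72605250669295, 'cy': 190.36037130971167, 'k1': -0.014331935152649479, 'R': array([[ 0.26626014,  0.96383477,  0.01131691],
       [ 0.80182334, -0.21495774, -0.55755941],
       [-0.53496249,  0.15753001, -0.83005989]]), 't': array([-0.11738043, -0.37725806,  1.51729179])}
top {'pixels': (384, 512, 3), 'depth': (384, 512), 'fx': 449.6906983842832, 'fy': 449.6906983842832, 'cx': 252.2483353223345, 'cy': 186.71863416267303, 'k1': 0.031286556932389784, 'R': array([[ 0.02066712, -0.99966765, -0.01540974],
       [-0.99712015, -0.01948466, -0.07329225],
       [ 0.07296763,  0.0168801 , -0.99719145]]), 't': array([-0.0196182 ,  0.55027689,  1.3144015 ])}
wrist {'pixels': (384, 512, 3), 'depth': (384, 512), 'fx': 299.5391270227161, 'fy': 299.5391270227161, 'cx': 251.23727695435565, 'cy': 190.77881681602454, 'k1': 0.018307203693376826, 'tool_from_camera': array([[ 7.64859883e-05, -2.85564879e-01,  9.58359376e-01,
        -1.71077831e-01],
       [ 2.30963669e-04, -9.58359
[... 201 characters left out ...]
    1.00000000e+00]])}
{'time_s': 0.15, 'q': array([ 1.14318928,  0.62912479,  0.03846385,  1.51812264, -0.02701877,
        0.9962998 , -0.02000528]), 'dq': array([ 0.00094588, -0.0028956 , -0.00171046, -0.00318546, -0.00171122,
        0.00120859, -0.00033963]), 'joint_torque': array([ 1.77807855e-03, -5.63798368e+01,  1.22789305e+00, -1.93652809e+01,
        1.11551187e-02,  7.44764402e-03,  1.70929229e-05]), 'position': array([ 0.22992561, -0.60743393,  0.20211141]), 'orientation': array([ 0.58137653,  0.40217838,  0.58221202, -0.4016006 ]), 'force': array([-0.18929564,  0.70410716, -0.35079461]), 'ft_torque': array([-0.03927803,  0.01691596, -0.01895343]), 'opening': 0.9971660435994066}
```

```bash
python3 - <<'E'
import cv2
for n in ['scene0','top0']:
    i=cv2.imread(f'pics/{n}.png'); cv2.imwrite(f'pics/{n}b.png',cv2.resize(i,(768,576),interpolation=cv2.INTER_CUBIC))
E
```

```text
(no output)
```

View pics/scene0b.png

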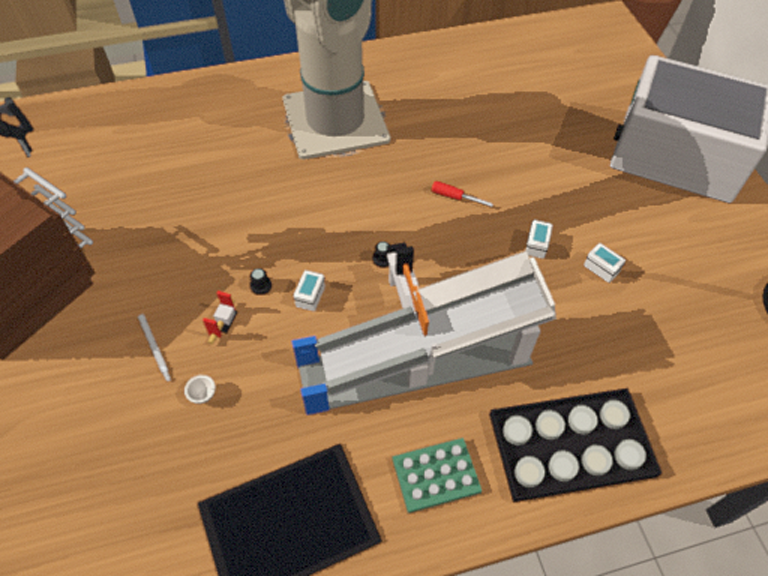

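View pics/top0b.png

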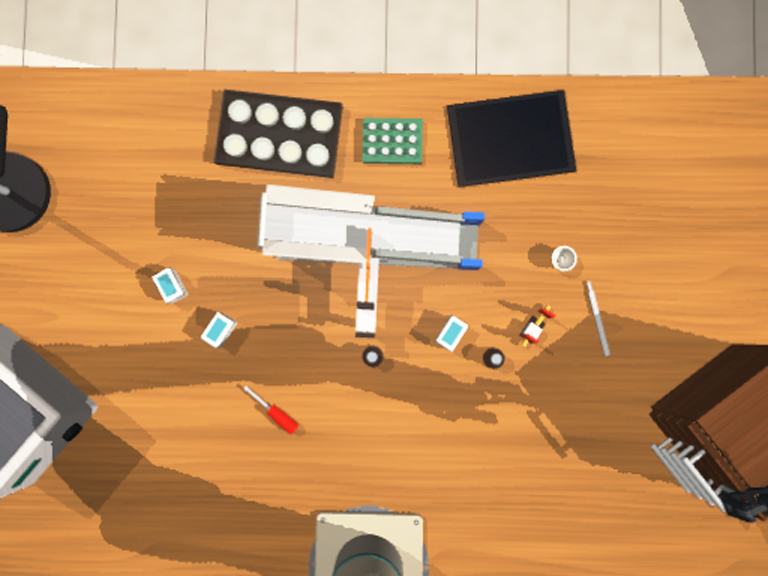

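```bash
cat >> h.py <<'E'
def blobs(mask,amin=15):
    n,l,s,ce=cv2.connectedComponentsWithStats(mask.astype(np.uint8)); return [(l==i,s[i],ce[i]) for i in range(1,n) if s[i][4]>=amin]
def masks(c):
    hsv=cv2.cvtColor(c['pixels'],cv2.COLOR_RGB2HSV); h,s,v=[hsv[...,i].astype(int) for i in range(3)]
    return dict(blue=(h>105)&(h<125)&(s>150)&(v>60),teal=(h>80)&(h<100)&(s>90)&(v>80),red=((h<5)|(h>174))&(s>170)&(v>80),orange=(h>6)&(h<16)&(s>200)&(v>180),yellow=(h>18)&(h<32)&(s>130)&(v>120),white=(s<40)&(v>150),black=(v<45))
E
python3 - <<'E'
from h import *
for n in ['scene','top']:
    c=dict(np.load(f'pics/{n}0.npz')); P=cloud(c); M=masks(c)
    for k in ['blue','teal','red','orange','yellow']:
        for m,s,ce in blobs(M[k],8):
            if ce[0]<90 and n=='scene' : continue
            p=P[m]; print(n,k,s,ce.round(1),'med',np.nanmedian(p,0).round(4),'zmax',np.nanmax(p[:,2]).round(4))
E
```

```text
scene blue [ 87   0  55  18 385] [111.9   6.7] med [-0.7727 -0.3496 -0.1623] zmax -0.1084
scene blue [149   0  49  40 873] [172.6  19.1] med [-0.7759 -0.0844 -0.2799] zmax -0.1526
scene blue [248   0   2  15  23] [248.6   7.8] med [-0.7772  0.2981 -0.2792] zmax -0.2354
scene blue [244  16   6   8  18] [247.2  19.6] med [-0.7732  0.2896 -0.3454] zmax -0.3153
scene blue [ 96  21  52  29 578] [119.3  35.3] med [-0.7757 -0.3541 -0.3213] zmax -0.2459
scene blue [196 225  17  19 231] [203.6 233.6] med [ 0.5957 -0.1828  0.0516] zmax 0.0807
scene blue [201 256  18  20 261] [210.1 265.4] med [ 0.6859 -0.1849  0.0564] zmax 0.0797
scene teal [356 150   9  11  66] [360.  154.9] med [0.4526 0.3072 0.0411] zmax 0.0456
scene teal [397 166  15  11  71] [404.5 170.6] med [0.5386 0.4065 0.0417] zmax 0.0451
scene teal [200 183  11  13  79] [205.5 189.3] med [ 0.4545 -0.1496  0.0406] zmax 0.0446
scene red [288 121  21  12 150] [297.7 126.6] med [0.2879 0.1738 0.0224] zmax 0.0321
scene red [145 194  10  10  61] [149.5 198.4] med [ 0.452  -0.3004  0.0529] zmax 0.0642
scene red [136 212  11  12  74] [140.9
[... 655 characters left out ...]
.0472
top teal [242 370   8   1   8] [245.5 370. ] med [ 0.0618 -0.0029  0.1392] zmax 0.1436
top red [360 206  10   6  21] [364.7 208.4] med [ 0.493  -0.3321  0.0595] zmax 0.0641
top red [351 223   8   6  20] [354.  225.5] med [ 0.4425 -0.3026  0.0574] zmax 0.0665
top red [178 270  20  19 171] [187.9 279.2] med [0.2765 0.173  0.0247] zmax 0.0342
top orange [246 153   1   8   8] [246.  156.5] med [0.6235 0.008  0.1415] zmax 0.1425
top yellow [364 203   3   4   8] [365.  204.5] med [ 0.5047 -0.342   0.0187] zmax 0.0207
top yellow [357 210   6   7  20] [359.6 213.1] med [ 0.4794 -0.3277  0.0165] zmax 0.0245
top yellow [348 227   4   4  10] [349.7 228.5] med [ 0.4332 -0.2981  0.0183] zmax 0.0207
```

```bash
cat >> h.py <<'E'
from scipy.spatial.transform import Rotation as Ro
def Rt(jaw,ax=(0,0,-1)):
    x=np.array(ax,float); x/=np.linalg.norm(x); z=np.array(jaw,float); z-=x*(z@x); z/=np.linalg.norm(z); return np.stack([x,np.cross(z,x),z],1)
def quat(R):
    q=Ro.from_matrix(R).as_quat(); return np.array([q[3],*q[:3]])
def best(p,jaw,ax=(0,0,-1)):
    """orientation among the two half turns with the nearer ik"""
    q0=manip.get_state()['q']; out=[]
    for s in (1,-1):
        q=quat(Rt(np.array(jaw)*s,ax)); j=manip.ik(p,q)
        if j is not None: out.append((np.abs(np.array(j)-q0).max(),s,q))
    return sorted(out,key=lambda a:a[0])
def wsave(name):
    s=manip.get_state(); c=save(name,'wrist'); q=s['orientation']; R=Ro.from_quat([*q[1:],q[0]]).as_matrix()
    T=np.eye(4); T[:3,:3]=R; T[:3,3]=s['position']; T=T@c['tool_from_camera']; c['R']=T[:3,:3].T; c['t']=-c['R']@T[:3,3]; np.savez(f'pics/{name}.npz',**c)
    return c
E
python3 - <<'E'
from h import *
t=manip.get_state()['time_s']
d=np.array([0.0505,-0.0295,0]); p=[0.468,-0.317,0.25]
b=best(p,d); print(b)
manip.goto(p,b[0][2]); c=wsave('wbar'); s=manip.get_state(); print(s['time_s']-t,s['position'],p,s['q'])
M=masks(c);P=cloud(c)
for k in ['red','yellow']:
    for m,st,ce in blobs(M[k],20): print(k,st,ce.round(1),np.nanmedian(P[m],0).round(4),np.nanmax(P[m][:,2]))
E
```

```text
[(np.float64(0.4931138262413939), 1, array([ 0.68254463,  0.18475074,  0.68254463, -0.18475074])), (np.float64(2.6954456753602902), -1, array([-0.18475074,  0.68254463, -0.18475074, -0.68254463]))]
1.4667000000000001 [ 0.46685112 -0.31893545  0.24969916] [0.468, -0.317, 0.25] [ 0.65190202  0.45840829 -0.15356511  1.69534135  0.0821419   0.99451569
 -0.0630341 ]
red [230 145   5  25 111] [232.  157.4] [ 0.4505 -0.3004  0.0596] 0.06159453474092119
red [275 147   6  24 125] [277.4 158.6] [ 0.4975 -0.3311  0.0589] 0.0618192283051166
yellow [220 151   9   7  59] [224. 154.] [ 0.4369 -0.2965  0.0159] 0.01889580949915093
yellow [257 151  17   8 108] [264.3 155.1] [ 0.4834 -0.3262  0.0161] 0.01836371422188343
yellow [282 153   8   7  50] [285.6 156.1] [ 0.508  -0.3413  0.016 ] 0.01827153498976314
```

View pics/wrist0.png

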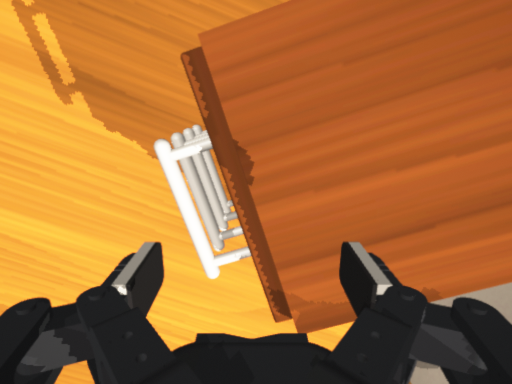

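View pics/wbar.png

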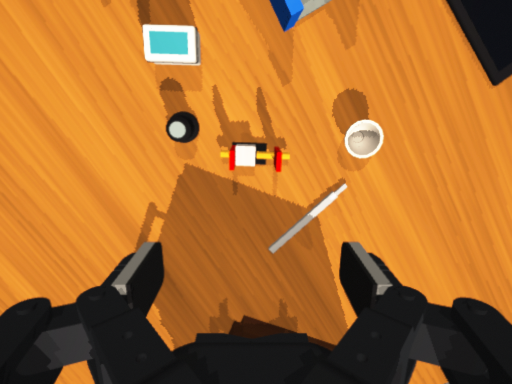

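```bash
cat > bar.py <<'E'
from h import *
def look(name):
    c=wsave(name); M=masks(c); pts=[]
    for m,st,ce in blobs(M['red'],60):
        cc=max(cv2.findContours(m.astype(np.uint8),cv2.RETR_EXTERNAL,cv2.CHAIN_APPROX_NONE)[0],key=len)
        r=cv2.minAreaRect(cc); print('red',st,ce.round(1),r)
        pts.append(ce)
    ye=[b[2] for b in blobs(M['yellow'],60)]
    for st in [b[1] for b in blobs(M['yellow'],60)]: print('yel',st)
    print('tabs', ray(c,*np.array(pts).T,0.058).round(4) if pts else None)
    return c,M,pts
E
python3 - <<'E'
from bar import *
p=[0.473,-0.316,0.14]
manip.servo_line(p); manip.wait(0.2); look('wbar2'); print(manip.get_state()['position'])
for n in ['scene0','top0']:
    c=dict(np.load(f'pics/{n}.npz')); M=masks(c)
    for m,st,ce in blobs(M['blue'],20):
        if st[1]>130: print(n,st)
E
```

```text
red [216 165   9  38 270] [219.9 184.1] ((220.0, 183.5), (37.0, 8.0), 90.0)
red [277 168  11  37 306] [282.  186.1] ((282.0, 186.0), (36.0, 10.0), 90.0)
yel [205 173  10   9  86]
yel [253 175  24   9 193]
yel [289 176   9   9  79]
tabs [[ 0.4516 -0.2996  0.058 ]
 [ 0.4978 -0.3288  0.058 ]]
[ 0.47341544 -0.31631143  0.14082018]
scene0 [196 225  17  19 231]
scene0 [201 256  18  20 261]
top0 [309 142  13   6  68]
top0 [307 173  14   5  63]
```

View pics/wbar2.png

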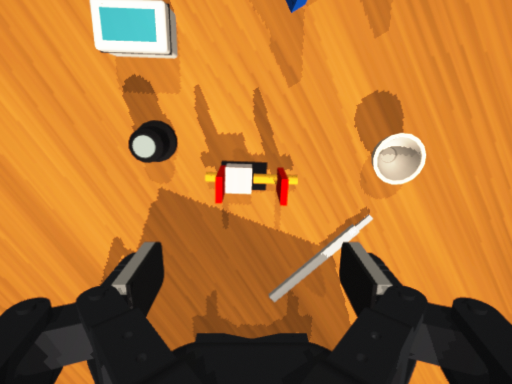

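```bash
python3 - <<'E'
from h import *
c=dict(np.load('pics/wbar2.npz'));P=cloud(c);M=masks(c)
for m,st,ce in blobs(M['red'],60):
    t=m&(P[...,2]>0.054); v,u=np.nonzero(t); print(len(u),u.mean(),v.mean(),u.min(),u.max(),v.min(),v.max()); q=ray(c,u,v,0.06); print(q.mean(0).round(4),np.nanmedian(P[t],0).round(4))
b=[P[b[0]] for b in blobs(M['yellow'],60)]; print([np.nanmedian(x,0).round(4) for x in b])
E
```

```text
187 218.94652406417111 188.3850267379679 216 222 175 202
[ 0.4492 -0.3022  0.06  ] [ 0.4492 -0.3021  0.0597]
172 283.4651162790698 191.02906976744185 280 287 178 204
[ 0.4969 -0.3328  0.06  ] [ 0.4969 -0.3328  0.0597]
[array([ 0.4369, -0.2958,  0.016 ]), array([ 0.4843, -0.3254,  0.0161]), array([ 0.5086, -0.341 ,  0.0161])]
```

```bash
python3 - <<'E'
from bar import *
a=np.deg2rad(-32.5); d=[np.cos(a),np.sin(a),0]
p=np.array([0.4730,-0.3175,0.09]); q=best(p,d)[0][2]
manip.servo_line(p,frame=q) ; manip.wait(0.1)
p[2]=0.036
print(manip.servo_line(p,v=0.08,f_stop=8)); manip.wait(.2); print(manip.get_state()['position'],manip.get_state()['force'])
effector.set_gripper(0.0,40); s=manip.get_state(); print(s['opening'],s['force'])
wsave('wbar3')
p[2]=0.14; manip.servo_line(p,v=0.1); manip.wait(.2); s=manip.get_state(); print(s['opening'],s['force'],s['time_s']); look('wbar4')
E
```

```text
False
[ 0.47334549 -0.31773777  0.03652659] [-0.44349836  0.09008592  0.84508901]
0.003540946799414471 [-0.31983508  0.00396871  0.77454109]
0.0014733399156674437 [ 0.3786762  -0.54360723  0.2913308 ] 6.5667
red [216 165   9  38 285] [220.2 184.5] ((220.0, 183.5), (37.0, 8.0), 90.0)
red [278 166  11  37 293] [282.9 184.4] ((282.9447326660156, 184.04971313476562), (9.986178398132324, 35.95024108886719), 3.012787342071533)
yel [205 174  10   9  86]
yel [254 174  24   9 191]
yel [289 174  10   9  77]
tabs [[ 0.4516 -0.2997  0.058 ]
 [ 0.4978 -0.3291  0.058 ]]
```

View pics/wbar4.png

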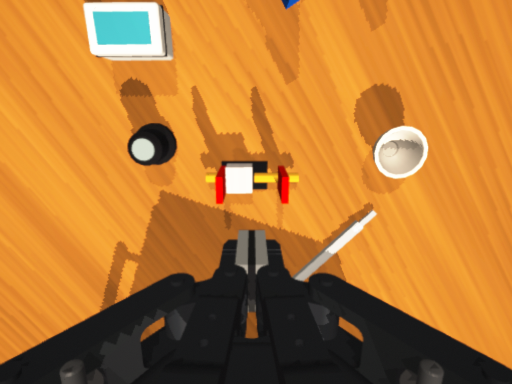

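View pics/wbar3.png

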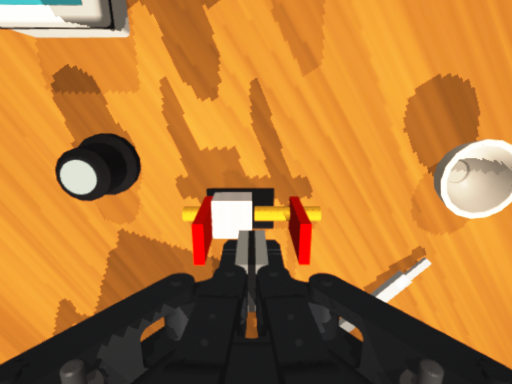

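```bash
python3 - <<'E'
from h import *
c=dict(np.load('pics/wbar3.npz')); T=np.linalg.inv(c['tool_from_camera'])
def proj(p):
    x=T[:3,:3]@p+T[:3,3]; q=x[:2]/x[2]; q=q*(1+c['k1']*(q@q)); return (c['fx']*q+[c['cx'],c['cy']]).round(1), x[2].round(3)
for p in [(0,0,0),(-.019,0,0),(-.024,.012,.032),(-.024,-.012,.032),(.024,0,.047)]: print(p,proj(np.array(p)))
P=cloud(c); M=masks(c)
for m,st,ce in blobs(M['red'],60):
    t=m&(P[...,2]>0.054); v,u=np.nonzero(t); print(len(u),u.min(),u.max(),v.min(),v.max(),ray(c,u,v,.06).mean(0), st)
# fingers depth at tip
for v in range(226,300,8): print(v,P[v,245].round(4),c['depth'][v,245])
E
```

```text
(0, 0, 0) (array([251.3, 225. ]), np.float64(0.185))
(-0.019, 0, 0) (array([251.3, 238.5]), np.float64(0.167))
(-0.024, 0.012, 0.032) (array([311.9, 221.9]), np.float64(0.158))
(-0.024, -0.012, 0.032) (array([309.4, 262.4]), np.float64(0.165))
(0.024, 0, 0.047) (array([319.1, 211.3]), np.float64(0.208))
547 192 206 219 264 [ 0.44937862 -0.30203607  0.06      ] [192 196  21  69 976]
507 298 310 220 263 [ 0.49723225 -0.33213258  0.06      ] [ 289  197   22   67 1003]
226 [ 0.4665 -0.32    0.0247] 0.1971619
234 [ 0.4767 -0.3061  0.0743] 0.14479819
242 [ 0.4769 -0.3061  0.0832] 0.13621724
250 [ 0.4768 -0.3065  0.0901] 0.12967573
258 [ 0.4772 -0.3061  0.0979] 0.122024484
266 [ 0.4765 -0.3074  0.1017] 0.11884877
274 [ 0.4775 -0.3061  0.11  ] 0.110364296
282 [ 0.4773 -0.3067  0.1141] 0.106642984
290 [ 0.4746 -0.3106  0.112 ] 0.11003623
298 [ 0.4728 -0.3135  0.1119] 0.11109802
```

```bash
python3 - <<'E'
from h import *
c=dict(np.load('pics/wbar4.npz')); print(ray(c,[200.,160],[250.,230],0)); P=cloud(c); print(P[220:260:10,190].round(4))
p=ray(c,200.,250.,0); p[2]=0.06; manip.servo_line(p); 
r=manip.servo_line([p[0],p[1],-0.03],v=0.04,f_stop=5); s=manip.get_state(); print(r,s['position'],s['force'])
p[2]=.14; manip.servo_line(p)
E
```

```text
[[ 0.37429883 -0.36191195  0.        ]
 [ 0.35083933 -0.31740811  0.        ]]
[[ 0.3857 -0.326  -0.0015]
 [ 0.379  -0.3356 -0.0004]
 [ 0.3716 -0.3458 -0.0009]
 [ 0.3643 -0.356  -0.0008]]
True [ 0.37433108 -0.36191749 -0.02839507] [-0.51036259  0.11905425  5.38426189]
```

```bash
python3 - <<'E'
from h import *
print(manip.pinch_z,[a for a in dir(manip) if a[0]!='_'],[a for a in dir(effector) if a[0]!='_'])
effector.set_gripper(1.0,40); c=wsave('wopen'); P=cloud(c); T=c['tool_from_camera']
Z=c['depth']; H,W=Z.shape; uu,vv=np.meshgrid(np.arange(W),np.arange(H)); q=und(c,uu,vv); C=np.concatenate([q*Z[...,None],Z[...,None]],-1)@T[:3,:3].T+T[:3,3]
for v in range(240,300,10): print(v,[C[v,u].round(3).tolist() for u in (130,145,155,160,345,360)])
for n in ('wbar3',):
    c=dict(np.load(f'pics/{n}.npz')); Z=c['depth']; C=np.concatenate([q*Z[...,None],Z[...,None]],-1)@T[:3,:3].T+T[:3,3]
    for v in range(228,300,6): print(v,[C[v,u].round(3).tolist() for u in (228,236,242,248,256,262)])
E
```

```text
0.0187 ['PlanningError', 'get_state', 'goto', 'ik', 'pinch_z', 'servo_line', 'set_joints', 'wait'] ['set_gripper']
240 [[0.14, -0.078, -0.138], [0.139, -0.078, -0.12], [0.14, -0.078, -0.109], [0.141, -0.078, -0.104], [0.14, -0.078, 0.106], [0.14, -0.078, 0.124]]
250 [[0.14, -0.091, -0.139], [-0.054, 0.011, -0.046], [-0.05, 0.009, -0.043], [-0.045, 0.007, -0.043], [-0.049, 0.009, 0.042], [-0.053, 0.011, 0.047]]
260 [[-0.062, 0.011, -0.049], [-0.062, 0.011, -0.043], [-0.052, 0.006, -0.043], [-0.045, 0.001, -0.043], [-0.049, 0.004, 0.043], [-0.061, 0.011, 0.044]]
270 [[-0.069, 0.011, -0.046], [-0.064, 0.008, -0.043], [-0.053, 0.001, -0.043], [-0.046, -0.003, -0.043], [-0.05, -0.001, 0.043], [-0.067, 0.01, 0.043]]
280 [[-0.076, 0.011, -0.044], [-0.066, 0.004, -0.043], [-0.054, -0.003, -0.043], [-0.048, -0.007, -0.043], [-0.051, -0.005, 0.043], [-0.067, 0.005, 0.043]]
290 [[-0.079, 0.009, -0.043], [-0.066, -0.0, -0.043], [-0.055, -0.008, -0.043], [0.14, -0.144, -0.109], [-0.053, -0.01, 0.043], [-0.069, 0.002, 0.043]]
228 [[0.012, -0.007, -0.015], [0.013, -0.008, -0.01], [0.013, -0.008, -0
[... 1054 characters left out ...]
72, 0.012, -0.003], [-0.065, 0.008, -0.001], [-0.066, 0.009, 0.002], [-0.072, 0.013, 0.004]]
276 [[-0.076, 0.013, -0.008], [-0.075, 0.012, -0.006], [-0.077, 0.013, -0.003], [-0.065, 0.005, -0.001], [-0.068, 0.007, 0.002], [-0.076, 0.013, 0.004]]
282 [[-0.08, 0.012, -0.008], [-0.079, 0.012, -0.005], [-0.08, 0.013, -0.003], [-0.066, 0.004, -0.001], [-0.072, 0.007, 0.002], [-0.08, 0.013, 0.004]]
288 [[-0.084, 0.013, -0.008], [-0.082, 0.012, -0.005], [-0.084, 0.013, -0.003], [-0.066, 0.0, -0.001], [-0.074, 0.006, 0.002], [-0.083, 0.013, 0.004]]
294 [[-0.086, 0.012, -0.008], [-0.087, 0.013, -0.005], [-0.087, 0.013, -0.003], [-0.066, -0.002, -0.001], [-0.074, 0.003, 0.002], [-0.086, 0.012, 0.004]]
```

View pics/wopen.png

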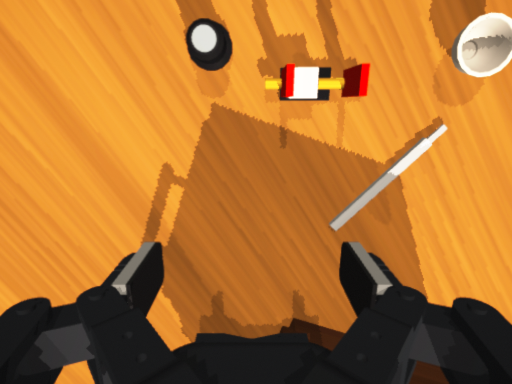

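```bash
cat >> h.py <<'E'
L=0.029  # measured: shut finger tips lie this much behind the reported TCP
def tipto(p,R=None,v=0.15,f=None,line=True):
    """p = where the shut finger tips should be"""
    if R is None:
        q=manip.get_state()['orientation']; R=Ro.from_quat([*q[1:],q[0]]).as_matrix(); fr=None
    else: fr=quat(R)
    pos=np.array(p,float)+R[:,0]*L
    if line: return manip.servo_line(pos,v=v,frame=fr,f_stop=f)
    manip.goto(pos,fr)
def tip():
    s=manip.get_state(); q=s['orientation']; R=Ro.from_quat([*q[1:],q[0]]).as_matrix(); return s['position']-R[:,0]*L
def turn(jaw,ax=(0,0,-1)):
    """of the two half turns, the one nearer the present"""
    q=manip.get_state()['orientation']; R=Ro.from_quat([*q[1:],q[0]]).as_matrix(); j=np.array(jaw,float); return Rt(j if j@R[:,2]>0 else -j,ax)
E
python3 - <<'E'
from bar import *
a=np.deg2rad(-32.5); R=turn([np.cos(a),np.sin(a),0])
p=np.array([0.4732,-0.3173,0.11])
tipto(p,R); manip.wait(.1)
p[2]=0.036
print(tipto(p,R,v=0.08,f=8)); manip.wait(.2); print(tip(),manip.get_state()['force'])
effector.set_gripper(0.0,40); s=manip.get_state(); print(s['opening'],s['force'])
wsave('wbar5')
p[2]=0.16; tipto(p,v=.1); manip.wait(.2); s=manip.get_state(); print(s['opening'],s['force'],s['time_s']); look('wbar6')
E
```

```text
False
[ 0.47347364 -0.31751917  0.03650797] [ 0.15848074 -0.70029667 -0.6814447 ]
0.43204854233766765 [-15.03197506   9.98705449  27.40435045]
0.421199060898689 [ 0.76580059 -0.13791125 -0.93928824] 16.3583
red [ 210  210   19   86 1243] [219.5 255.6] ((219.0, 252.5), (85.0, 18.0), 90.0)
red [ 274  210   19   86 1173] [283.2 254.1] ((283.4698181152344, 252.49061584472656), (85.34292602539062, 17.236553192138672), 88.85424041748047)
yel [289 223  21  16 206]
yel [194 224  21  15 192]
tabs [[ 0.4155 -0.3527  0.058 ]
 [ 0.4649 -0.3824  0.058 ]]
```

View pics/wbar6.png

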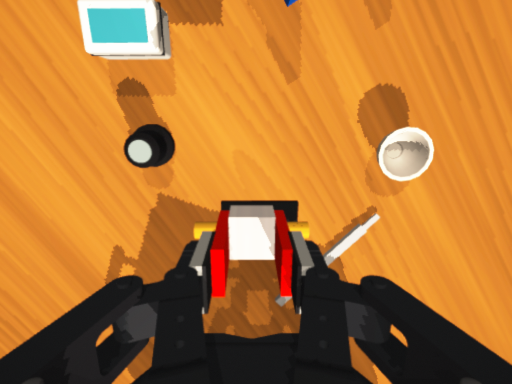

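```bash
python3 - <<'E'
from h import *
c=dict(np.load('pics/wbar6.npz')); T=c['tool_from_camera']; P=cloud(c); M=masks(c)
Rw=c['R'].T@T[:3,:3].T; 
def totool(p): 
    pc=p@c['R'].T+c['t']; return pc@T[:3,:3].T+T[:3,3]
for k in('red','yellow'):
    for m,st,ce in blobs(M[k],60):
        q=totool(P[m]); print(k,'min',np.nanpercentile(q,3,0).round(4),'med',np.nanmedian(q,0).round(4),'max',np.nanpercentile(q,97,0).round(4))
tipto([0.628,-0.29,0.24],turn([1,0,0]),line=False); manip.wait(.3); print(tip(),manip.get_state()['time_s']); wsave('wch')
E
```

```text
red min [-0.0535 -0.0111 -0.0179] med [-0.0513  0.0059 -0.0149] max [-0.0091  0.0111 -0.0123]
red min [-0.0526 -0.0118  0.0133] med [-0.0474  0.005   0.0151] max [-0.0075  0.011   0.0182]
yellow min [-0.0092 -0.063   0.0229] med [-0.0074  0.0014  0.0299] max [0.1302 0.0037 0.0627]
yellow min [-0.0098 -0.0055 -0.0338] med [-0.0082  0.0014 -0.0297] max [-0.0056  0.0034 -0.0224]
[ 0.62686974 -0.29063616  0.23955083] 17.45
```

View pics/wch.png

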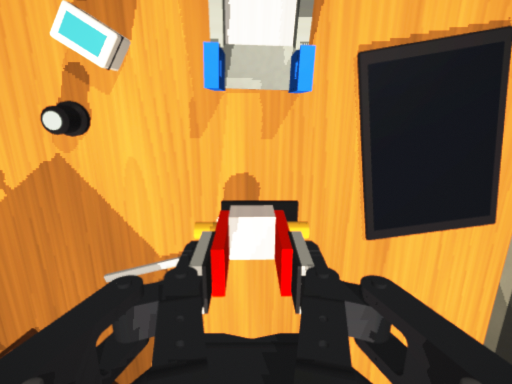

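```bash
cat >> h.py <<'E'
def cheeks(c,zt=0.076):
    P=cloud(c); M=masks(c)['blue']&(P[...,2]>zt-.006)
    out=[]
    for m,st,ce in blobs(M,30):
        v,u=np.nonzero(m); q=ray(c,u,v,zt)[:,:2]; r=cv2.minAreaRect(q.astype(np.float32)*1000); out.append(r); print(st,np.round(r[0],1),np.round(r[1],1),round(r[2],2),'med z',np.nanmedian(P[m][:,2]).round(4))
    return out
E
python3 - <<'E'
from h import *
c=dict(np.load('pics/wch.npz')); cheeks(c)
P=cloud(c); print(P[10,250:280:10])
cv2.imwrite('pics/wch_z.png',cv2.resize(c['pixels'][0:110,180:340,::-1],(800,550),interpolation=cv2.INTER_NEAREST))
E
```

```text
[217  44   3  45  86] [ 596.  -186.2] [38.4  1.9] 86.58 med z 0.0741
[297  47   4  44  48] [ 671.4 -188.5] [37.7  1.1] 88.18 med z 0.0737
[[ 0.62575531 -0.13413608  0.05512198]
 [ 0.6354016  -0.13352713  0.05267253]
 [ 0.64496843 -0.13397552  0.05433233]]
```

View pics/wch_z.png

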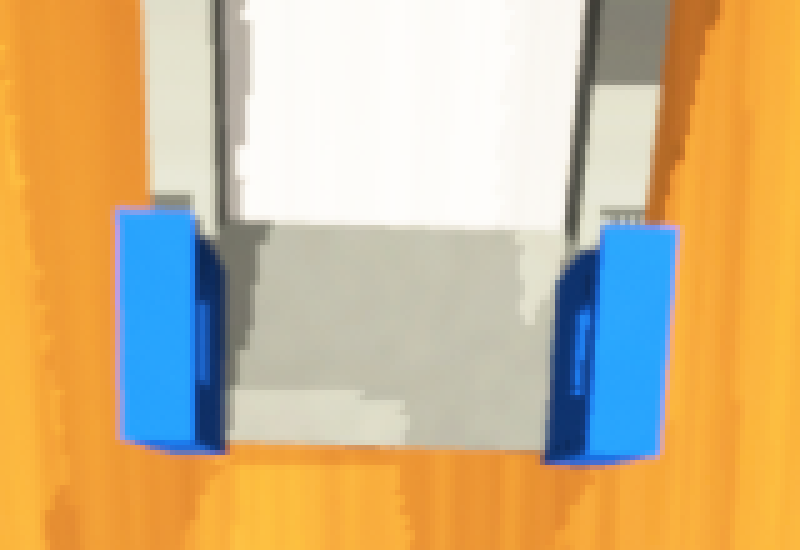

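```bash
sed -i 's/blue=(h>105)/blue=(h>98)/' h.py; python3 - <<'E'
from h import *
c=dict(np.load('pics/wch.npz')); print(cv2.cvtColor(c['pixels'],cv2.COLOR_RGB2HSV)[65,210])
hsv=cv2.cvtColor(c['pixels'],cv2.COLOR_RGB2HSV); 
m=(abs(hsv[...,0].astype(int)-106)<14)&(hsv[...,1]>120)&(hsv[...,2]>200)
for m,st,ce in blobs(m,60):
    v,u=np.nonzero(m); q=ray(c,u,v,.076)[:,:2]; r=cv2.minAreaRect(q.astype(np.float32)*1000); print(st,np.round(r[0],1),np.round(r[1],1),round(r[2],2))
# chute steel white lower edges: wall tops
for n in ('top0',):
    c=dict(np.load(f'pics/{n}.npz')); P=cloud(c)
    s=(P[...,0]>.5)&(P[...,0]<.78)&(P[...,1]>-.23)&(P[...,1]<.25)&(P[...,2]>.03)
    # floor plane pts: fit direction of gate-facing features
    for y in (-.12,-.08,.06,.1,.14):
        t=s&(abs(P[...,1]-y)<.012); q=P[t]; exp=.096+.2875*y
        f=q[abs(q[:,2]-exp-.0)<.004]; print(y,len(f),np.percentile(f[:,0],[2,98]).round(4),np.median(f[:,2]-exp).round(4))
E
```

```text
[103 215 253]
[204  42  16  48 698] [ 589.  -185.8] [41.  14.1] 89.39
[293  45  22  48 692] [ 676.8 -188.7] [41.7 17.1] 87.28
-0.12 136 [0.5861 0.6648] -0.0005
-0.08 129 [0.5873 0.6676] -0.0005
0.06 158 [0.6084 0.6702] -0.0009
0.1 161 [0.6089 0.6724] -0.001
0.14 151 [0.6118 0.6728] -0.0009
```

```bash
python3 - <<'E'
from h import *
a=np.deg2rad(-1.8); ex=np.array([np.cos(a),np.sin(a),0]); R=turn(ex)
tipto([0.6337,-0.1873,0.155],R,v=.12); manip.wait(.3); print(tip(),manip.get_state()['time_s']); c=wsave('wch2')
hsv=cv2.cvtColor(c['pixels'],cv2.COLOR_RGB2HSV)
m=(abs(hsv[...,0].astype(int)-106)<14)&(hsv[...,1]>120)&(hsv[...,2]>200)
for m,st,ce in blobs(m,60):
    v,u=np.nonzero(m); q=ray(c,u,v,.076)[:,:2]; r=cv2.minAreaRect(q.astype(np.float32)*1000); print(st,np.round(r[0],1),np.round(r[1],1),round(r[2],2))
cv2.imwrite('pics/wch2b.png',cv2.resize(c['pixels'][:,:,::-1],(768,576)))
E
```

```text
[ 0.63373521 -0.18771404  0.15521069] 19.0583
[183 173  20  49 861] [ 588.8 -184.8] [39.1 13.6] 88.17
[299 173  21  49 845] [ 678.5 -187.6] [39.1 13.5] 88.18
```

View pics/wch2b.png

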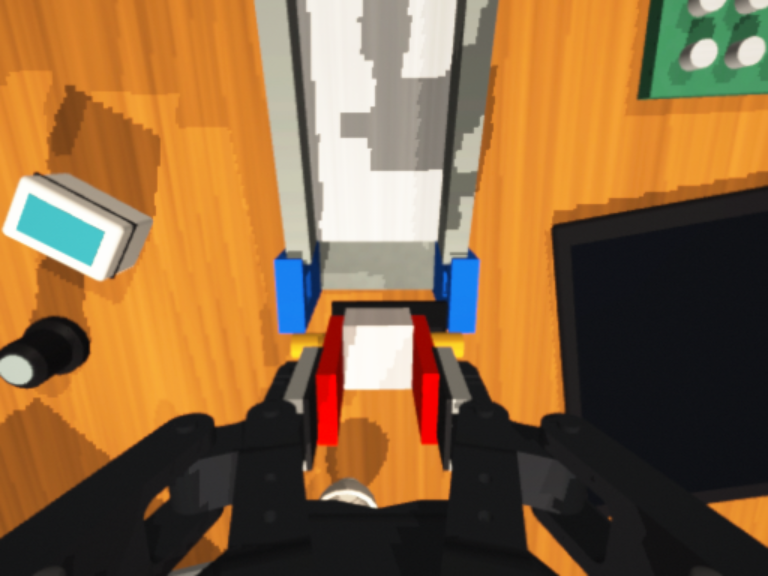

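```bash
python3 - <<'E'
from h import *
p=np.array([0.6336,-0.1863,0.12])
tipto(p,v=.1); manip.wait(.2); print(tip(), manip.get_state()['force'])
p[2]=0.0822; print(tipto(p,v=.04,f=8)); manip.wait(.3); print(tip(), manip.get_state()['force'],manip.get_state()['opening'],manip.get_state()['time_s']); c=wsave('wch3')
cv2.imwrite('pics/wch3b.png',cv2.resize(c['pixels'][:,:,::-1],(768,576)))
c=save('sch3','scene'); cv2.imwrite('pics/sch3z.png',cv2.resize(c['pixels'][190:310,150:310,::-1],(800,600),interpolation=cv2.INTER_CUBIC))
E
```

```text
[ 0.63418773 -0.18639931  0.12077851] [ 0.41048927 -0.07122952 -1.68462078]
False
[ 0.63373213 -0.18634949  0.08239106] [-0.37587326 -0.69350312 -1.66986674] 0.41989064711631124 21.2
```

View pics/wch3b.png

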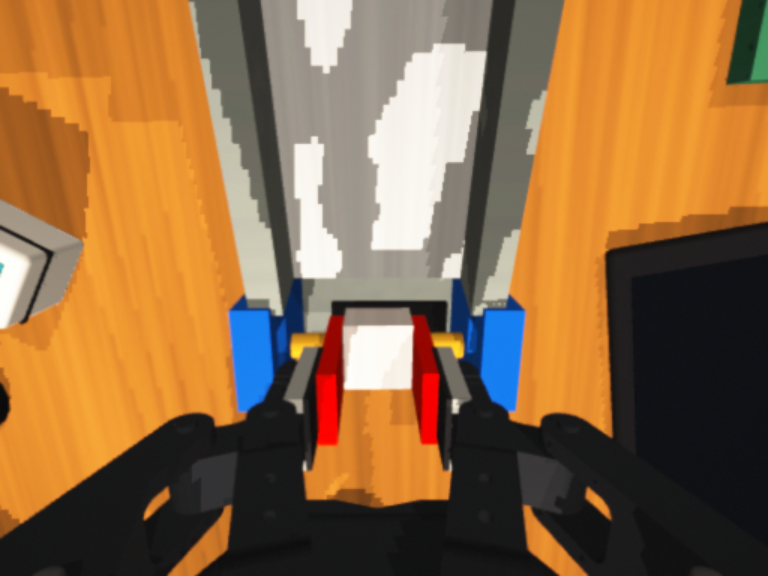

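View pics/sch3z.png

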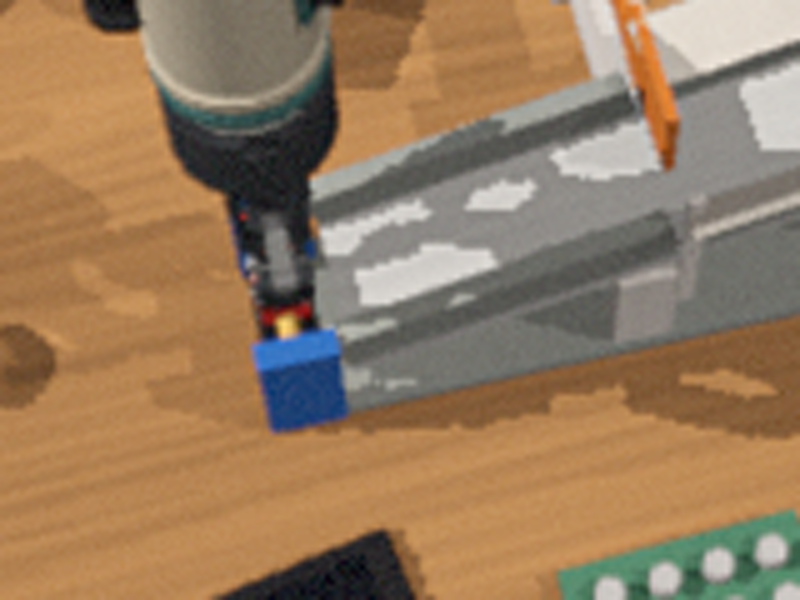

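```bash
python3 - <<'E'
from h import *
c=dict(np.load('pics/wch3.npz')); P=cloud(c)
hsv=cv2.cvtColor(c['pixels'],cv2.COLOR_RGB2HSV)
m=(abs(hsv[...,0].astype(int)-106)<14)&(hsv[...,1]>120)&(hsv[...,2]>200)
for m,st,ce in blobs(m,60):
    v,u=np.nonzero(m); q=ray(c,u,v,.076)[:,:2]; r=cv2.minAreaRect(q.astype(np.float32)*1000); print(st,np.round(r[0],1),np.round(r[1],1),round(r[2],2))
for m,st,ce in blobs(masks(c)['yellow'],40):
    p=P[m]; p=p[(p[:,2]>.05)&(p[:,2]<.08)]; print(st,np.median(p,0).round(4),np.percentile(p,3,0).round(4),np.percentile(p,97,0).round(4))
cv2.imwrite('pics/wch3z.png',cv2.resize(c['pixels'][180:280,140:360,::-1],(792,360),interpolation=cv2.INTER_CUBIC))
E
```

```text
[ 153  207   29   67 1544] [ 588.8 -184.7] [39.3 13.8] 88.29
[ 321  207   29   67 1525] [ 678.6 -187.6] [39.3 13.7] 88.24
[289 223  20  15 167] [ 0.6626 -0.1862  0.061 ] [ 0.6567 -0.1912  0.0585] [ 0.6674 -0.1837  0.0624]
[194 224  20  15 179] [ 0.6041 -0.1841  0.0616] [ 0.6004 -0.1892  0.0594] [ 0.6108 -0.1821  0.0634]
```

View pics/wch3z.png

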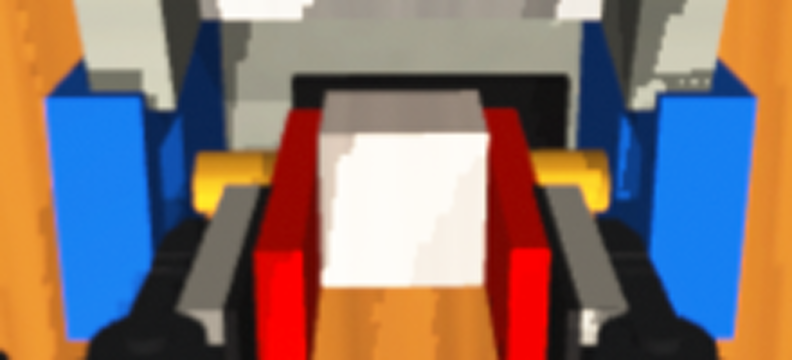

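```bash
python3 - <<'E'
from h import *
for o in (.52,.6,.68,.75,.85):
    effector.set_gripper(o,40); s=manip.get_state(); print(o,s['opening'],s['force'].round(2))
manip.wait(.2); c=wsave('wch4'); cv2.imwrite('pics/wch4b.png',cv2.resize(c['pixels'][:,:,::-1],(768,576)))
effector.set_gripper(1.,40); tipto(tip()+[0,0,.03],v=.06); tipto(tip()+[0,-.08,.10],v=.15); manip.wait(.2); print(manip.get_state()['force'],manip.get_state()['time_s']); c=wsave('wch5')
cv2.imwrite('pics/wch5b.png',cv2.resize(c['pixels'][:,:,::-1],(768,576)))
E
```

```text
0.52 0.5209992915779981 [ 0.66  0.45 -0.28]
0.6 0.6002926042903544 [-0.05  0.22 -1.79]
0.68 0.6816201046647025 [-0.26 -0.12 -1.89]
0.75 0.7509499564269376 [ 0.49  0.93 -0.44]
0.85 0.8478346661828964 [-0.24  0.45 -0.17]
[ 0.79260661  0.30016489 -0.65715655] 24.9167
```

View pics/wch4b.png

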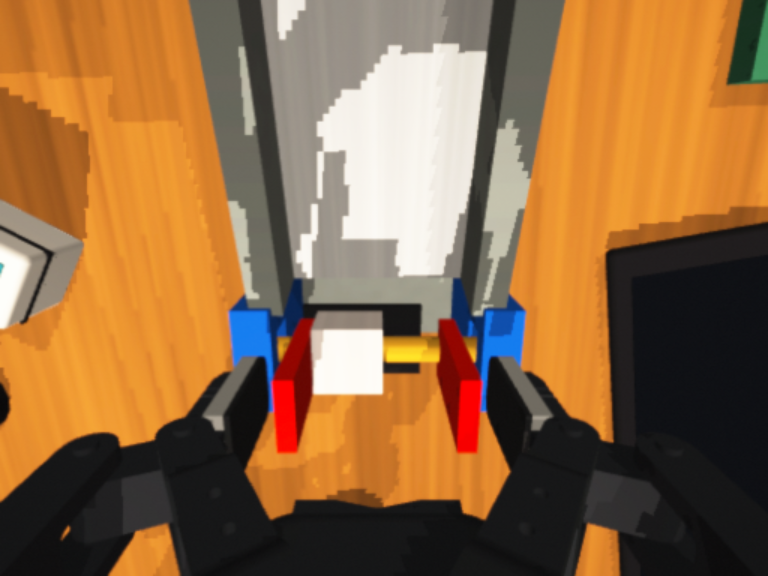

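View pics/wch5b.png

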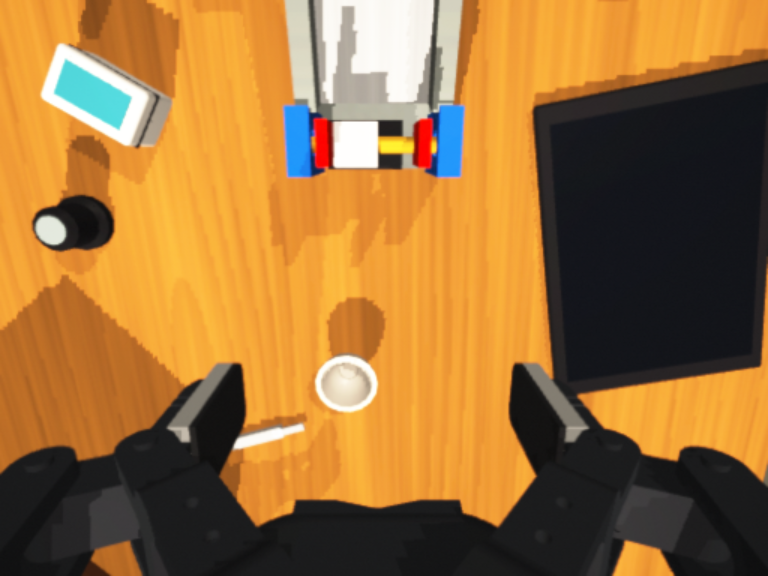

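```bash
cat >> h.py <<'E'
YAW=np.deg2rad(-1.82); ex=np.array([np.cos(YAW),np.sin(YAW),0]); ey=np.array([-np.sin(YAW),np.cos(YAW),0])
O=np.array([0.6337,-0.1862,0])+0.195*ey
def F(x,y,z=0): return O+ex*x+ey*y+np.array([0,0,z])
def toF(p): p=np.asarray(p)-O; return np.stack([p@ex,p@ey,p[...,2]],-1)
E
python3 - <<'E'
from h import *
c=dict(np.load('pics/wch5.npz')); P=cloud(c); F_=toF(P)
for m,st,ce in blobs(masks(c)['red'],60):
    p=F_[m]; print(np.nanpercentile(p,3,0).round(4),np.nanpercentile(p,97,0).round(4))
for m,st,ce in blobs(masks(c)['yellow'],20):
    p=F_[m]; print('y',st,np.nanmedian(p,0).round(4))
c=dict(np.load('pics/top0.npz')); print('O',O,'grip top0',toF(ray(c,243.3,203.5,.15)))
tipto(F(-0.14,-0.06,0.24),turn(ex),v=.2); manip.wait(.1); c=wsave('wg'); print(manip.get_state()['time_s'])
cv2.imwrite('pics/wgb.png',cv2.resize(c['pixels'][:,:,::-1],(768,576)))
E
```

```text
[-0.0298 -0.2079  0.0832] [-0.0238 -0.1852  0.1101]
[ 0.0241 -0.2076  0.0746] [ 0.0296 -0.1854  0.11  ]
y [462   0   9  41 133] [ 0.2256 -0.1242 -0.    ]
y [334  33   3  14  21] [ 0.0908 -0.1393  0.    ]
y [356  42   9  19 101] [ 1.201e-01 -1.514e-01 -1.000e-04]
y [156  45  10  60 183] [-9.800e-02 -1.736e-01  1.000e-04]
y [387  45   4   9  22] [ 0.1491 -0.1483 -0.    ]
y [374  46   4  11  29] [ 0.1364 -0.1502 -0.0002]
y [142  48   3  15  21] [-0.1157 -0.1566 -0.0003]
y [331  48   5  78 188] [ 0.0927 -0.1815 -0.    ]
y [115  51  16  77 358] [-1.421e-01 -1.853e-01  1.000e-04]
y [252  91  24  11 246] [ 0.0128 -0.1964  0.0652]
y [288  93   3   9  23] [ 0.0366 -0.1977  0.0653]
y [  97  101   55  140 2623] [-1.559e-01 -2.710e-01 -1.000e-04]
y [144 114  13  64 179] [-1.179e-01 -2.436e-01 -1.000e-04]
y [ 77 116  20  90 282] [-1.932e-01 -2.521e-01 -1.000e-04]
y [ 88 122  20  98 328] [-1.826e-01 -2.737e-01 -1.000e-04]
y [132 128  23  97 372] [-1.276e-01 -2.745e-01 -1.000e-04]
y [231 147   5  13  41] [-0.0197 -0.2584  0.    ]
y [213 155  19  87 810] [-3.440e-02 -2.995e-01 -1.000e-04]
y [356 159
[... 337 characters left out ...]
[412 259  10  29 179] [ 2.212e-01 -4.197e-01 -1.000e-04]
y [422 258   8  23 105] [ 0.2323 -0.4107  0.    ]
y [402 269   4  15  40] [ 2.063e-01 -4.261e-01  1.000e-04]
y [275 270   2  19  26] [ 3.450e-02 -4.269e-01 -2.000e-04]
y [438 270   7  11  33] [ 2.539e-01 -4.226e-01  3.000e-04]
y [230 273  14  63 485] [-0.0158 -0.4552 -0.    ]
y [462 281   5  15  26] [ 2.891e-01 -4.429e-01 -3.000e-04]
y [478 283   5  16  31] [ 3.104e-01 -4.461e-01 -2.000e-04]
y [435 285   6  12  31] [ 0.2533 -0.4456 -0.    ]
y [190 291   3  12  27] [-8.08e-02 -4.58e-01  3.00e-04]
y [410 372   6  12  26] [ 0.2432 -0.5985 -0.    ]
O [0.63989313 0.00870163 0.        ] grip top0 [-0.14428291 -0.00106541  0.15      ]
26.5667
```

View pics/wgb.png

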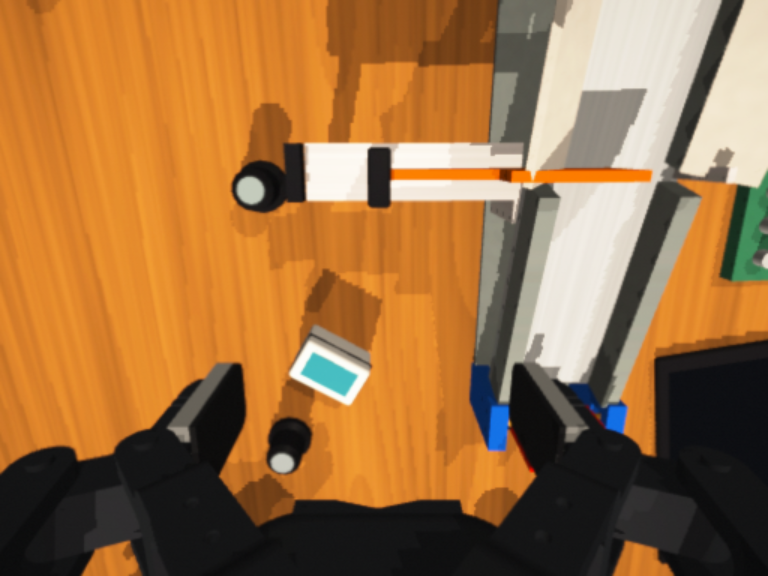

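```bash
python3 - <<'E'
from h import *
c=dict(np.load('pics/wg.npz')); Q=toF(cloud(c)); 
m=(Q[...,2]>.135)&(Q[...,0]<-.09)&(Q[...,0]>-.2)&(abs(Q[...,1])<.05)
v,u=np.nonzero(m); p=Q[m]; print(len(u),np.percentile(p,[2,50,98],axis=0).round(4)); 
hs=masks(c)['black']|((c['pixels'].max(-1)<60)); m&=hs; v,u=np.nonzero(m); r=toF(ray(c,u,v,.15)); print(np.percentile(r,[2,50,98],axis=0).round(4))
# hopper end wall etc from top view
c=dict(np.load('pics/top0.npz')); Q=toF(cloud(c)); m=(Q[...,1]>.15)&(Q[...,1]<.22)&(abs(Q[...,0])<.03)&(Q[...,2]>.05)
for y in np.arange(.15,.21,.006): 
    t=m&(abs(Q[...,1]-y)<.003); print(round(y,3),t.sum(),(np.median(Q[t][:,2]).round(4),Q[t][:,2].max().round(4)) if t.any() else None, .096+.2875*y)
E
```

```text
18644 [[-0.1919 -0.0499  0.1499]
 [-0.1412 -0.0443  0.3217]
 [-0.0919 -0.0022  0.3349]]
[[-0.2919 -0.2541  0.15  ]
 [-0.1433 -0.2153  0.15  ]
 [ 0.0043 -0.0044  0.15  ]]
0.15 27 (np.float64(0.1394), np.float64(0.1551)) 0.139125
0.156 56 (np.float64(0.1416), np.float64(0.167)) 0.14085
0.162 53 (np.float64(0.1435), np.float64(0.1657)) 0.142575
0.168 52 (np.float64(0.146), np.float64(0.1636)) 0.1443
0.174 56 (np.float64(0.1477), np.float64(0.17)) 0.14602500000000002
0.18 89 (np.float64(0.1513), np.float64(0.1978)) 0.14775
0.186 69 (np.float64(0.1535), np.float64(0.198)) 0.149475
0.192 13 (np.float64(0.1709), np.float64(0.1785)) 0.1512
0.198 11 (np.float64(0.1507), np.float64(0.1594)) 0.152925
0.204 0 None 0.15465
```

```bash
python3 - <<'E'
from h import *
c=dict(np.load('pics/wg.npz')); Q=toF(cloud(c)); 
m=(Q[...,2]>.142)&(Q[...,2]<.16)&(Q[...,0]<-.09)&(Q[...,0]>-.2)&(abs(Q[...,1])<.04)&(c['pixels'].max(-1)<70)
v,u=np.nonzero(m); r=toF(ray(c,u,v,.15)); print(len(u),u.min(),u.max(),v.min(),v.max(),np.percentile(r,[1,50,99],axis=0).round(4))
E
```

```text
535 246 259 99 137 [[-0.1434 -0.0141  0.15  ]
 [-0.1388  0.      0.15  ]
 [-0.1335  0.0136  0.15  ]]
```

```bash
python3 - <<'E'
from h import *
b=best(F(-.1388,0,.18),ey); print([(x[0],x[1]) for x in b]); R=Rt(ey*b[0][1])
tipto(F(-.1388,0,.19),R,line=False); manip.wait(.1); effector.set_gripper(.75,40)
tipto(F(-.1388,0,.122),R,v=.1,f=8); manip.wait(.1); print(toF(tip()))
effector.set_gripper(0,40); s=manip.get_state(); print(s['opening'],s['force'])
st=tipto(F(-.1388+.037,0,.122),R,v=.04,f=15); s=manip.get_state(); print(st,toF(tip()),s['force']); manip.wait(.2);print(toF(tip()),manip.get_state()['force'])
effector.set_gripper(.75,40); tipto(tip()+[0,0,.07],v=.15); manip.wait(.1); print(manip.get_state()['time_s'],toF(tip()))
c=save('top1','top'); cv2.imwrite('pics/top1b.png',cv2.resize(c['pixels'][:,:,::-1],(768,576)))
c=save('sc1','scene')
E
```

```text
[(np.float64(1.1529901736225316), 1), (np.float64(1.4489058650233235), -1)]
[-0.13826601  0.00014312  0.12262742]
0.3399155571487184 [-1.21618868 -2.2143001   6.21491945]
False [-0.10515031 -0.00054313  0.12249476] [-10.38139426  -2.0507258   14.12136085]
[-0.10510485 -0.00054374  0.12251353] [-9.03223335 -0.93197081 13.61922856]
31.8167 [-0.10240934 -0.00026304  0.19075507]
```

View pics/sc1.png

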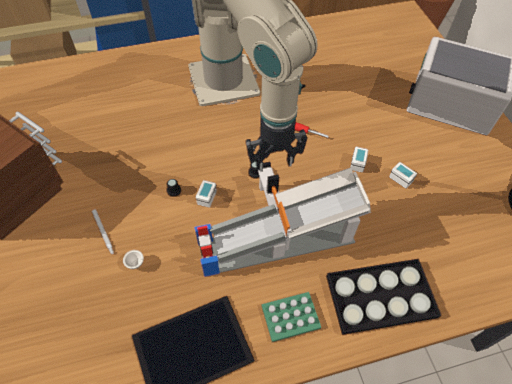

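```bash
cat > case.py <<'E'
from h import *
TH=0.28; n=-np.sin(TH)*ey+np.cos(TH)*np.array([0,0,1.]); sl=np.cos(TH)*ey+np.sin(TH)*np.array([0,0,1.])
def teal(c,near=None,zt=.04):
    out=[]
    for m,st,ce in blobs(masks(c)['teal'],40):
        cc=max(cv2.findContours(m.astype(np.uint8),cv2.RETR_EXTERNAL,cv2.CHAIN_APPROX_NONE)[0],key=len)[:,0]
        if st[0]==0 or st[1]==0 or st[0]+st[2]==512: continue
        q=ray(c,cc[:,0].astype(float),cc[:,1].astype(float),zt)[:,:2]
        (cx,cy),(w,h),a=cv2.minAreaRect((q*1000).astype(np.float32))
        if w<h: a+=90; w,h=h,w
        out.append((np.array([cx,cy])/1000,a%180,w,h))   # a: long-axis angle, deg
    if near is not None: out.sort(key=lambda o:np.hypot(*(o[0]-near)))
    return out
def see(near,jaw,name,z=.17):
    b=best([near[0],near[1],z],jaw); R=Rt(np.array(jaw)*b[0][1])
    tipto([near[0],near[1],z],R,line=False); effector.set_gripper(1.,40); manip.wait(.1)
    c=wsave(name); o=teal(c,near); print([(x[0].round(4),round(x[1],1),round(x[2],1),round(x[3],1)) for x in o]); return o[0]
E
python3 - <<'E'
from case import *
for nm in('top1','sc1'):
    c=dict(np.load(f'pics/{nm}.npz')); print([(x[0].round(4),round(x[1],1),round(x[2],1),round(x[3],1)) for x in teal(c)])
o=[x for x in teal(dict(np.load('pics/top1.npz'))) if np.hypot(*(x[0]-[.45,.305]))<.06][0]
a=np.deg2rad(o[1]+90); tipto(F(-.105,0,.24),v=.3)
r=see(o[0],[np.cos(a),np.sin(a),0],'wB'); print(manip.get_state()['time_s'])
E
```

```text
[(array([0.5325, 0.4049]), 28.7, 39.7, 20.7), (array([0.4477, 0.3051]), 148.1, 40.7, 19.6), (array([ 0.4556, -0.156 ]), 147.3, 25.8, 20.0)]
[(array([0.4524, 0.3078]), 146.7, 37.6, 18.6), (array([0.5364, 0.4073]), 28.9, 38.6, 18.2), (array([ 0.4541, -0.1497]), 149.9, 38.4, 18.5)]
[(array([0.4521, 0.3046]), 147.5, 42.3, 22.7), (array([0.5373, 0.4048]), 30.5, 42.9, 22.8)]
33.9167
```

View pics/wB.png

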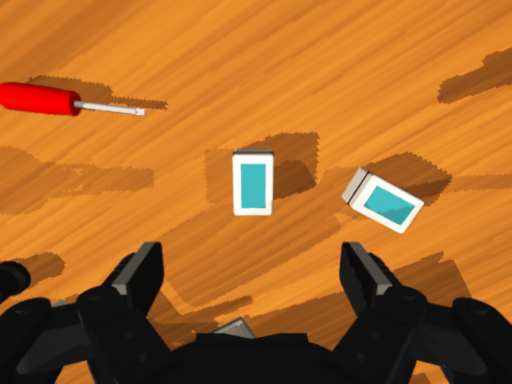

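```bash
cat >> case.py <<'E'
def grasp(xy,ang,name,g=.016):
    a=np.deg2rad(ang+90); R=turn([np.cos(a),np.sin(a),0])
    p=np.array([xy[0],xy[1],.075]); tipto(p,R); manip.wait(.1); p[2]=g
    st=tipto(p,R,v=.1,f=8); manip.wait(.15); print('down',st,tip().round(4))
    effector.set_gripper(0,40); print('open',manip.get_state()['opening'])
    p[2]=.12; tipto(p,R,v=.15); manip.wait(.15); s=manip.get_state(); print('lift',s['opening'],s['force'].round(2))
    c=wsave(name)
    # window in tool frame
    P=cloud(c); T=c['tool_from_camera']
    for m,st,ce in blobs(masks(c)['teal'],100):
        q=(P[m]@c['R'].T+c['t'])@T[:3,:3].T+T[:3,3]; print('teal in tool',st,np.nanmedian(q,0).round(4),np.nanpercentile(q,[2,98],axis=0).round(4).tolist())
    return c
E
python3 - <<'E'
from case import *
grasp([.4521,.3046],147.5,'wB2'); print(manip.get_state()['time_s'])
for y in (.125,): 
    for cl in (.12,.02):
        b=best(F(0,y,.096+.2875*y)+n*cl+(-n)*L,sl,-n); print([(x[0].round(2),x[1]) for x in b])
E
```

```text
down False [0.4525 0.3049 0.0167]
open 0.4370382517142612
lift 0.4383159774684387 [ 0.47 -0.78 -0.33]
teal in tool [ 387  198   62   47 1504] [ 0.049  -0.0181  0.1309] [[0.0477, -0.0343, 0.1103], [0.0503, -0.002, 0.1514]]
teal in tool [ 224  227   55   86 4531] [-0.0533  0.0016  0.0002] [[-0.0545, -0.0203, -0.011], [-0.0522, 0.021, 0.0115]]
37.2333
[(np.float64(1.18), 1), (np.float64(1.36), -1)]
[(np.float64(1.08), 1), (np.float64(1.31), -1)]
```

View pics/wB2.png

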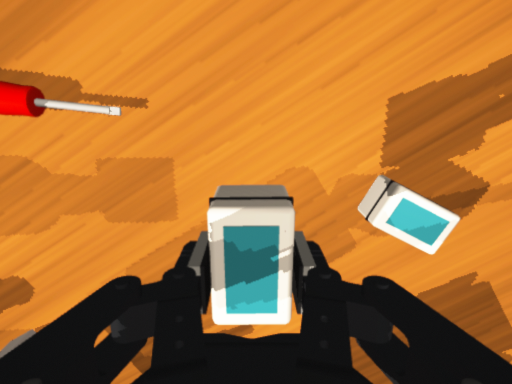

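```bash
cat >> case.py <<'E'
def place(y,cl=.004,dy=0.,name=None,g=.016):
    fl=F(0,y,.096+.2875*y); b=best(fl+n*.1,sl,-n); R=Rt(sl*b[0][1],-n)
    fl=fl-R[:,1]*dy
    t=tip(); 
    if t[2]<.25: tipto([t[0],t[1],.25],v=.3)
    tipto(fl+n*.14,R,line=False); manip.wait(.1)
    tipto(fl+n*.07,R,v=.15); st=tipto(fl+n*(g+cl),R,v=.06,f=6); manip.wait(.1); print('down',st,toF(tip()).round(4),toF(fl+n*(g+cl)).round(4),manip.get_state()['force'].round(2))
    effector.set_gripper(.65,40); manip.wait(.1); tipto(tip()+n*.09,R,v=.2)
    if name: wsave(name)
    print('t',manip.get_state()['time_s'])
E
python3 - <<'E'
from case import *
place(.11,name='wBp')
E
```

```text
down False [0.0004 0.1044 0.1473] [-0.      0.1045  0.1468] [ 0.85  0.95 -1.35]
t 41.825
```

View pics/wBp.png

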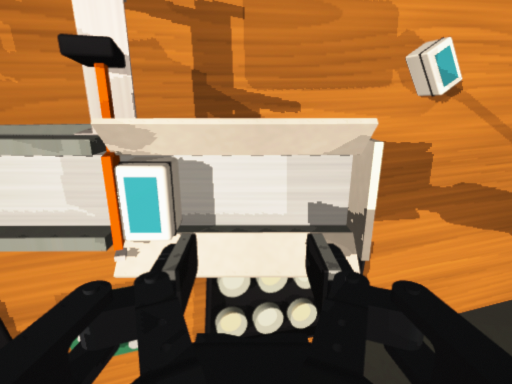

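```bash
python3 - <<'E'
from case import *
t=tip(); tipto([t[0],t[1],.27],v=.3)
o=[x for x in teal(dict(np.load('pics/wB2.npz'))) ]
a=np.deg2rad(120.)
r=see([.537,.405],[np.cos(a),np.sin(a),0],'wC'); print(manip.get_state()['time_s'])
if np.hypot(*(r[0]-[.537,.405]))<.02: 
    grasp(r[0],r[1],'wC2'); print(manip.get_state()['time_s'])
E
```

```text
[(array([0.5372, 0.4047]), 29.3, 42.0, 22.4)]
43.9833
down False [0.5376 0.4052 0.0168]
open 0.4406626289226511
lift 0.4385391935112394 [ 0.29 -0.36 -0.07]
teal in tool [ 224  225   55   88 4532] [-0.0533  0.0017  0.0001] [[-0.0544, -0.0203, -0.011], [-0.0521, 0.0212, 0.0114]]
47.3
```

View pics/wC2.png

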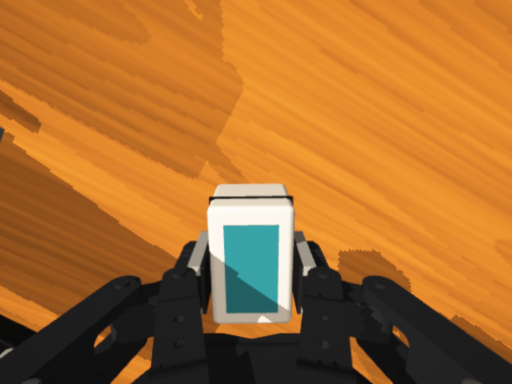

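```bash
python3 - <<'E'
from case import *
place(.12,name='wCp')
t=tip(); tipto([t[0],t[1],.28],v=.3); c=save('top2','top'); print([(x[0].round(4),round(x[1],1)) for x in teal(c)])
c=save('sc2','scene'); print([(x[0].round(4),round(x[1],1)) for x in teal(c)])
E
```

```text
down False [0.0004 0.1144 0.1502] [-0.      0.1145  0.1497] [-0.27  0.13 -0.42]
t 52.025
[(array([0.6478, 0.0757]), 173.4)]
[(array([ 0.4544, -0.1495]), 148.3), (array([0.5781, 0.1039]), 179.7), (array([0.5838, 0.0598]), 176.8)]
```

View pics/wCp.png

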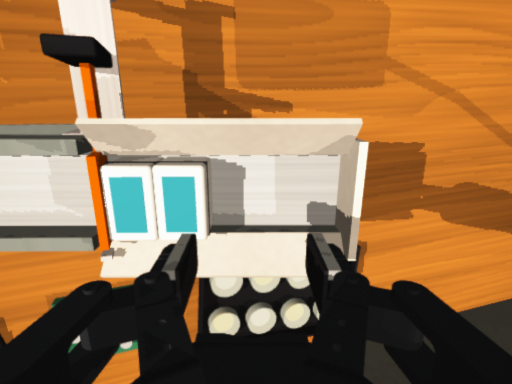

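View pics/sc2.png

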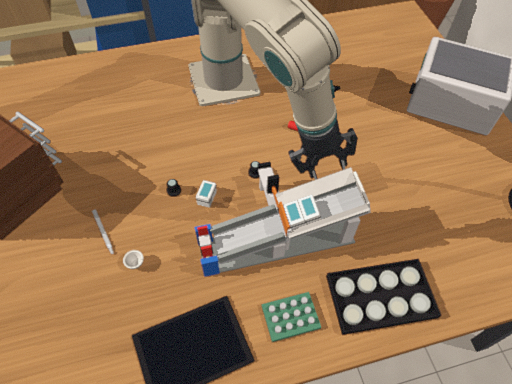

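```bash
python3 - <<'E'
from case import *
c=dict(np.load('pics/top0.npz')); print('loupe2',ray(c,328.7,238.7,.03))
a=np.deg2rad(58.)
r=see([.454,-.15],[np.cos(a),np.sin(a),0],'wA',z=.2); print(manip.get_state()['time_s'])
E
```

```text
loupe2 [ 0.40258414 -0.23424139  0.03      ]
[(array([ 0.4541, -0.1521]), 148.0, 41.6, 22.8)]
54.1833
```

View pics/wA.png

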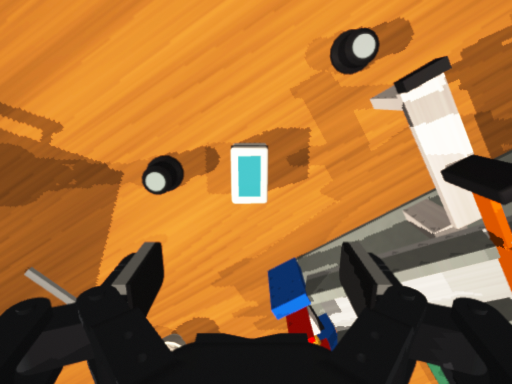

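```bash
python3 - <<'E'
from case import *
effector.set_gripper(.8,40)
grasp([.4541,-.1521],148.,'wA2'); t=tip(); tipto([t[0],t[1],.27],v=.3); print(manip.get_state()['time_s'])
E
```

```text
down False [ 0.4546 -0.1523  0.0166]
open 0.4356927084812685
lift 0.4371737978255728 [-0.4   0.19 -1.15]
teal in tool [ 224  227   55   86 4523] [-0.0532  0.0015  0.0002] [[-0.0543, -0.0206, -0.0109], [-0.052, 0.021, 0.0115]]
58.55
```

View pics/wA2.png

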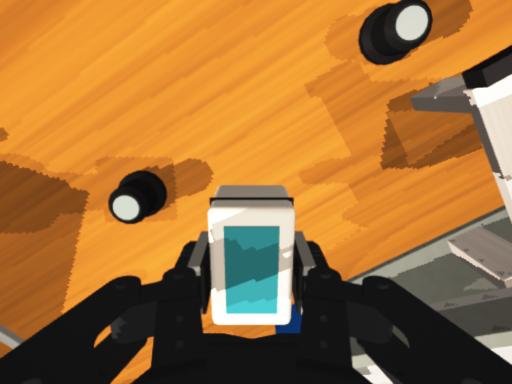

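```bash
python3 - <<'E'
from case import *
place(.132,name='wAp')
t=tip(); tipto([t[0],t[1],.28],v=.3); c=save('sc3','scene'); c=save('top3','top')
E
```

```text
down False [0.0004 0.1264 0.1537] [0.     0.1265 0.1532] [ 0.04 -0.27 -0.51]
t 62.6083
```

View pics/wAp.png

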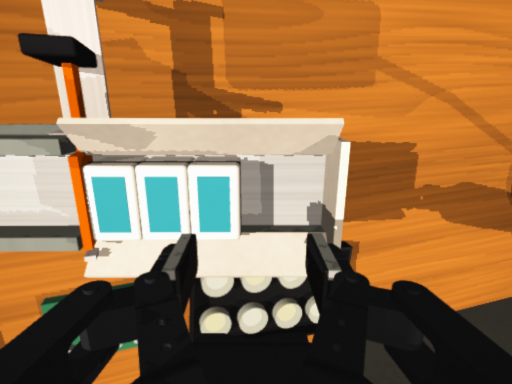

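View pics/sc3.png

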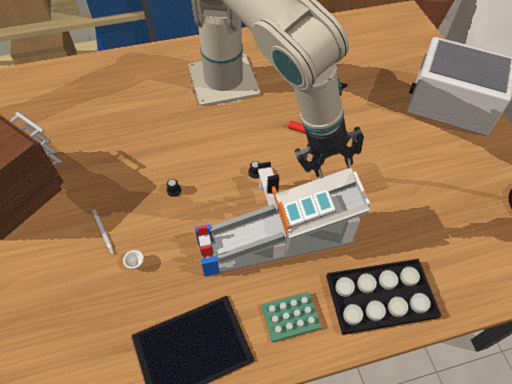

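View pics/top3.png

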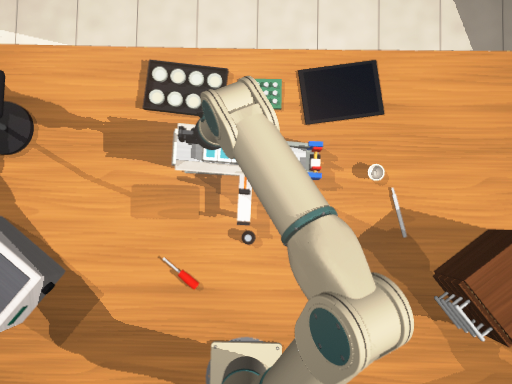

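```bash
cat > post.py <<'E'
from case import *
def post(name):
    c=wsave(name); Q=toF(cloud(c))
    m=(Q[...,2]>.142)&(Q[...,2]<.157)&(Q[...,0]<-.08)&(Q[...,0]>-.21)&(abs(Q[...,1])<.03)&(c['pixels'].max(-1)<80)
    v,u=np.nonzero(m); r=toF(ray(c,u,v,.15)); print(len(u),np.percentile(r,[1,50,99],axis=0).round(4).tolist() if len(u) else None)
E
python3 - <<'E'
from post import *
b=best(F(-.105,0,.2),ey); R=Rt(ey*b[0][1]); print([(x[0],x[1]) for x in b])
tipto(F(-.105,0,.23),R,line=False); manip.wait(.1); post('wp1'); print(manip.get_state()['time_s'])
E
```

```text
[(np.float64(0.33511812676799746), 1), (np.float64(2.679775734441586), -1)]
582 [[-0.113, -0.0145, 0.15], [-0.1074, -0.0005, 0.15], [-0.1008, 0.0135, 0.15]]
63.7917
```

View pics/wp1.png

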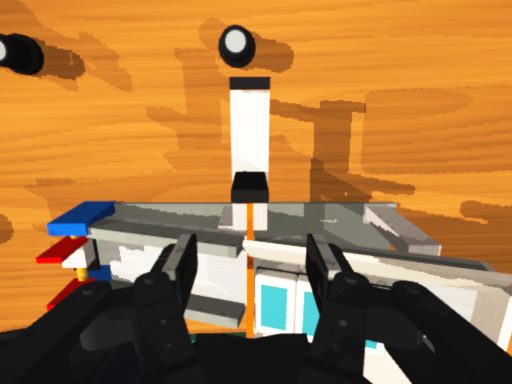

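```bash
python3 - <<'E'
from post import *
R=turn(ey); effector.set_gripper(.7,40)
tipto(F(-.106,0,.122),R,v=.1,f=8); effector.set_gripper(0,60); manip.wait(.1); print(manip.get_state()['opening'],toF(tip()))
st=tipto(F(-.098,0,.122),R,v=.03,f=20); s=manip.get_state(); print(st,toF(tip()),s['force']); manip.wait(.5); print(toF(tip()),manip.get_state()['force'])
c=save('sc4','scene')
E
```

```text
0.34104182208656286 [-0.10572263 -0.00055735  0.12273301]
True [-0.10579164 -0.00052811  0.12274221] [-1.98370585 -0.96817135  6.56192144]
[-0.10582577 -0.00056722  0.12274247] [-1.63557001 -0.36923258  5.98806616]
```

View pics/sc4.png

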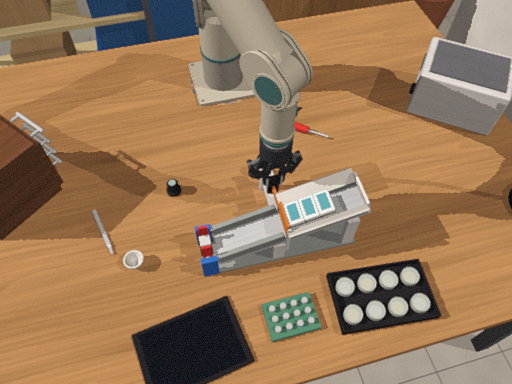

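```bash
python3 - <<'E'
from post import *
R=turn(ey)
st=tipto(F(-.098,0,.122),R,v=.03,f=25); s=manip.get_state(); print(st,toF(tip()),s['force']); manip.wait(.5); print(toF(tip()),manip.get_state()['force'])
E
```

```text
True [-0.10590019 -0.00056025  0.12274076] [-1.96811691 -0.96304387  5.82184337]
[-0.10588921 -0.00058347  0.12275175] [-2.57138852 -0.57576546  5.84175181]
```

```bash
python3 - <<'E'
from post import *
R=turn(ey)
st=tipto(F(-.102,0,.122),R,v=.03); s=manip.get_state(); print(st,toF(tip()),s['force'],s['opening']); manip.wait(.5); print(toF(tip()),manip.get_state()['force'],manip.get_state()['time_s'])
E
```

```text
False [-0.10569524 -0.00057099  0.12266822] [-10.97265508  -1.58460751  15.27939823] 0.34170508310984843
[-0.10568231 -0.00054183  0.1226853 ] [-11.57718956  -1.0610708   14.08033929] 68.1
```

```bash
python3 - <<'E'
from post import *
R=turn(ey)
tipto(F(-.15,0,.122),R,v=.08); print(toF(tip()),manip.get_state()['force'])
st=tipto(F(-.188,0,.122),R,v=.06); s=manip.get_state(); print(st,toF(tip()),s['force'],s['opening']); manip.wait(.6); print(toF(tip()),manip.get_state()['force'],manip.get_state()['time_s'])
c=save('sc5','scene'); cv2.imwrite('pics/sc5z.png',cv2.resize(c['pixels'][150:290,180:390,::-1],(800,533),interpolation=cv2.INTER_CUBIC))
E
```

```text
[-0.15027794 -0.00053135  0.12267569] [-2.24793208 -3.04260814 10.0140439 ]
False [-0.18376286 -0.00051446  0.12274282] [ 8.66116944 -3.95081698 -0.06066473] 0.33884777379979586
[-0.18379685 -0.00051343  0.12272748] [ 8.7885743  -3.82506798 -1.15109298] 70.2333
```

View pics/sc5z.png

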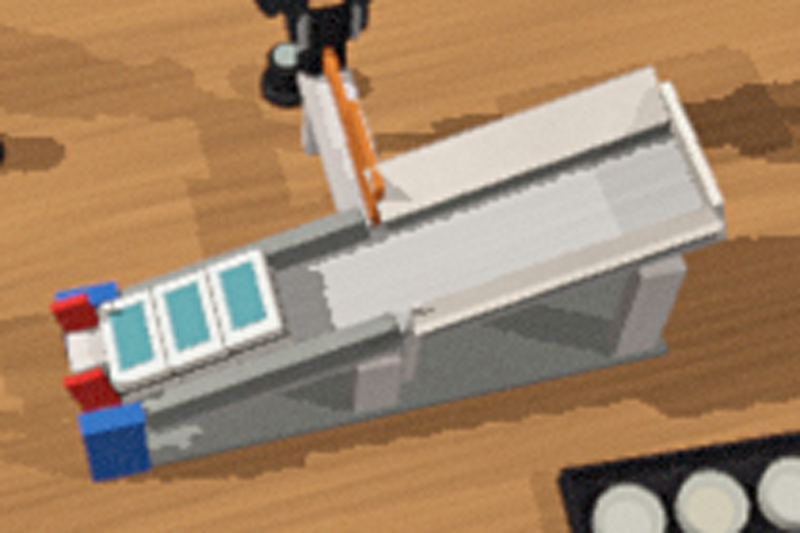

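```bash
python3 - <<'E'
from post import *
R=turn(ey)
tipto(F(-.12,0,.122),R,v=.08); tipto(F(-.1015,0,.122),R,v=.04); manip.wait(.4); s=manip.get_state(); print(toF(tip()),s['force'],s['opening'])
effector.set_gripper(.75,40); manip.wait(.1); tipto(tip()+[0,0,.12],v=.15); manip.wait(.1); post('wp2')
tipto(F(-.16,-.25,.26),turn(ex),line=False); manip.wait(.2); c=wsave('wf1'); print(manip.get_state()['time_s'])
c=save('sc6','scene'); cv2.imwrite('pics/sc6z.png',cv2.resize(c['pixels'][150:290,180:390,::-1],(800,533),interpolation=cv2.INTER_CUBIC))
c=save('top6','top')
E
```

```text
[-0.10572313 -0.00054274  0.12265667] [-11.70285388  -3.16403946  18.76873103] 0.3369217343200313
529 [[-0.1129, -0.0139, 0.15], [-0.1071, -0.0, 0.15], [-0.1011, 0.0137, 0.15]]
75.7667
```

View pics/sc6z.png

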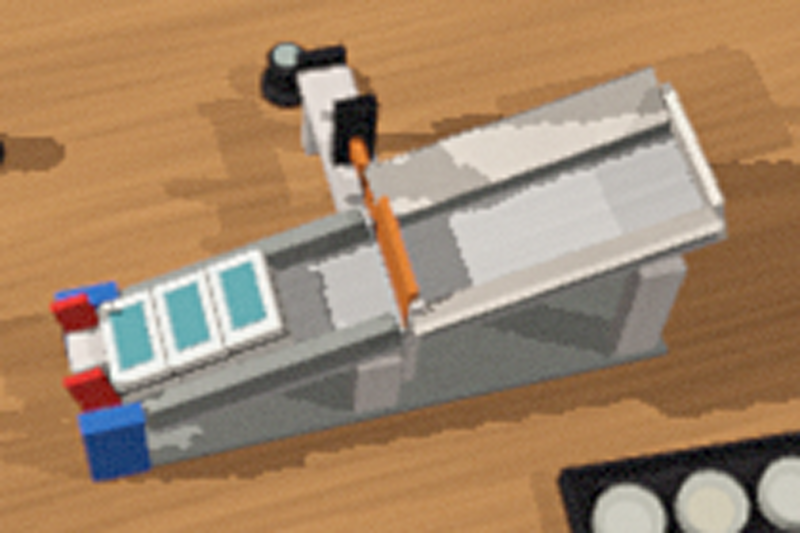

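View pics/wp2.png

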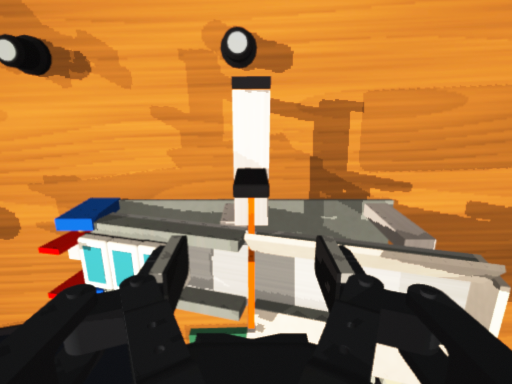

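View pics/wf1.png

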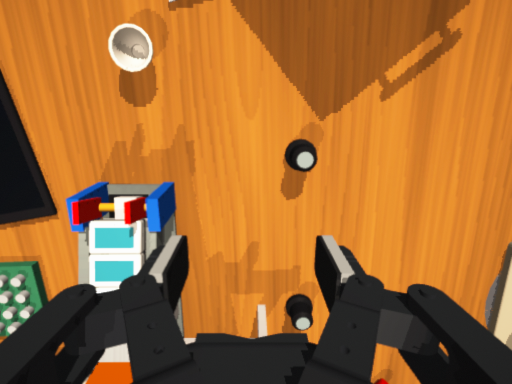

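View pics/top6.png

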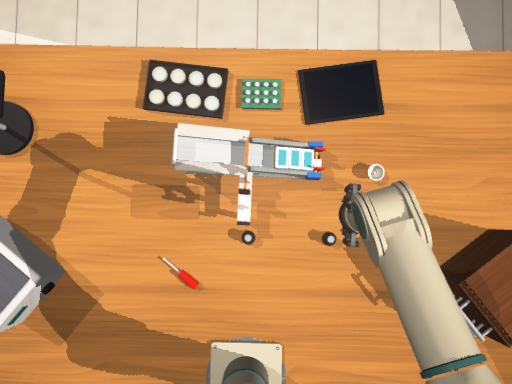

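```bash
python3 - <<'E'
from h import *
for nm in('wf1','wch5'):
    c=dict(np.load(f'pics/{nm}.npz')); Q=toF(cloud(c)); M=masks(c)
    for k in('red','yellow'):
        for m,st,ce in blobs(M[k],30):
            p=Q[m]; p=p[(p[:,2]>.04)]; 
            if len(p)>20 and abs(np.median(p[:,0]))<.06: print(nm,k,np.median(p,0).round(4),np.percentile(p,[3,97],axis=0).round(4).tolist())
c=dict(np.load('pics/sc6.npz')); a=dict(np.load('pics/sc5.npz'))
r=slice(180,290),slice(190,260); print(np.abs(c['pixels'][r].astype(int)-a['pixels'][r]).mean())
print(manip.get_state()['force'],tip())
E
```

```text
wf1 red [-0.0297 -0.2055  0.0894] [[-0.0304, -0.2177, 0.0594], [-0.026, -0.1908, 0.1052]]
wf1 red [ 0.0238 -0.2057  0.0887] [[0.0229, -0.2177, 0.0597], [0.0279, -0.191, 0.1055]]
wf1 yellow [ 0.0141 -0.2007  0.0609] [[0.0067, -0.2034, 0.0581], [0.0231, -0.1969, 0.0625]]
wch5 red [-0.0259 -0.1964  0.1085] [[-0.0298, -0.2079, 0.0832], [-0.0238, -0.1852, 0.1101]]
wch5 red [ 0.0256 -0.1957  0.1085] [[0.0241, -0.2076, 0.0746], [0.0296, -0.1854, 0.11]]
wch5 yellow [ 0.0128 -0.1964  0.0652] [[0.0036, -0.2007, 0.0624], [0.0231, -0.192, 0.0671]]
2.716277056277056
[ 0.84089767 -0.43620107  0.24405405] [ 0.47217764 -0.23581206  0.26003769]
```

```bash
python3 - <<'E'
from h import *
b=best(F(0,-.29,.2),ex); R=Rt(ex*b[0][1])
b=[x for x in b if x[1]==1] or b; R=Rt(ex*b[0][1])
tipto(F(0,-.29,.22),R,line=False); manip.wait(.3); c=wsave('wf2'); Q=toF(cloud(c)); M=masks(c)
for k in('red','yellow'):
    for m,st,ce in blobs(M[k],30):
        p=Q[m]; p=p[(p[:,2]>.04)]; 
        if len(p)>20 and abs(np.median(p[:,0]))<.06: print(k,np.median(p,0).round(4),np.percentile(p,[3,97],axis=0).round(4).tolist())
hsv=cv2.cvtColor(c['pixels'],cv2.COLOR_RGB2HSV)
m=(abs(hsv[...,0].astype(int)-106)<14)&(hsv[...,1]>120)&(hsv[...,2]>200)
for m,st,ce in blobs(m,60):
    v,u=np.nonzero(m); q=toF(ray(c,u,v,.076))[:,:2]; r=cv2.minAreaRect(q.astype(np.float32)*1000); print(st,np.round(r[0],1),np.round(r[1],1))
cv2.imwrite('pics/wf2z.png',cv2.resize(c['pixels'][0:200,150:360,::-1],(630,600),interpolation=cv2.INTER_CUBIC)); print(manip.get_state()['time_s'])
E
```

```text
red [ 0.0256 -0.2055  0.1026] [[0.0238, -0.2185, 0.0692], [0.0292, -0.1913, 0.1063]]
red [-0.0263 -0.2054  0.1024] [[-0.0301, -0.2186, 0.08], [-0.024, -0.1926, 0.1063]]
yellow [ 0.0136 -0.199   0.0611] [[0.0033, -0.2025, 0.0582], [0.023, -0.1954, 0.0626]]
yellow [ 0.0366 -0.1991  0.0614] [[0.0352, -0.2025, 0.0587], [0.0386, -0.1954, 0.063]]
[193  51  17  49 751] [ -44.8 -195.4] [13.8 39.8]
[294  51  17  49 743] [  44.8 -195.4] [13.7 39.8]
77.95
```

View pics/wf2z.png

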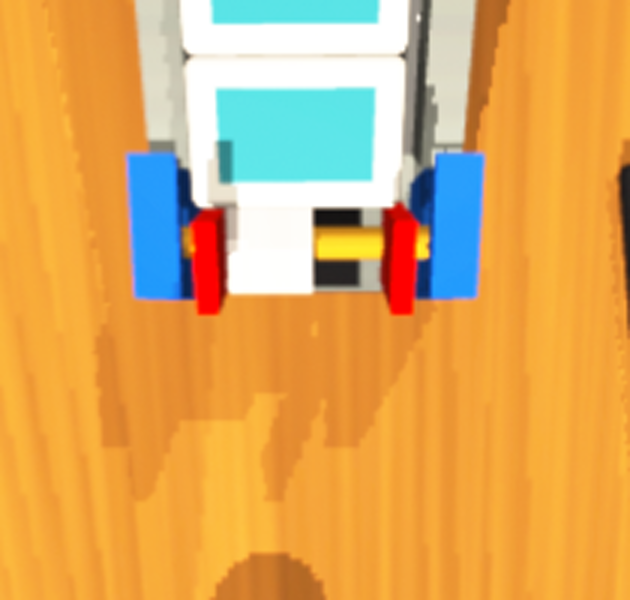

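```bash
python3 - <<'E'
from h import *
job_done()
E
```

```text
the job is handed in; nothing more can be done
```

I ran the whole sequence and handed the job in at about 78 s; no verdict came back.

**What I did**
- I squeezed the stop bar, lowered it between the cheeks and let it spring into both recesses.
- I pushed the gate shut against its stop.
- Only three cases were visible on the bench. I placed all three in the hopper and saw them lying upright in a row against the gate.
- I drew the gate about 78 mm to its end stop. The cases slid down to the bar, and I pushed the gate shut again.

**Last checks**
- **Gate:** it was against its shut stop, pressing back with about 12 N. The wrist camera put the post about 2 mm short of shut, which I took as bias because the measured stroke was exactly 78 mm.
- **Cases:** all three sit upright in the outfeed behind the bar.
- **Bar:** both tips are in their recesses, with the tabs 60 mm apart. After the cases hit it, the bar moved about 3 mm downhill and 4 mm lower and tilted slightly. I estimate the tips are now 3–4 mm from the recess centres, against the 6 mm limit.
- **Other bench things:** I saw no change in the loupes, tweezers or oil cup in the last pictures. I did not measure them.

**What disagreed or failed**
- The shut fingertips lie about 29 mm behind the reported TCP, not at it. My first grasp of the bar closed above the tabs without touching it. I measured the offset by touching the bench and corrected for it from then on.
- Two pushes on the gate with a force stop ended early, although the force read afterwards was small. I repeated the push without the force stop.

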